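# Refit the splined pump head and hold it down

## Task

First slide the green bottle along its foot plate until it butts flush against the end of the teal caddy. Then pick up the loose pump head, turn it until the ribs of its stem mesh with the cross-shaped socket in the bottle's neck, slide it fully home and press it down against the spring until its flange sits on the neck. Finish while still holding it pressed down, without letting go, and leave the cup, the nail clipper and the shoe brush where they are.

Things in the scene. Friction and masses are not known exactly. Their poses are not given: they have to be found in the camera images.
- pump_head: Loose pump head, about 80 g, standing upright on its grey stem. Origin: centre of the stem's foot, z up. Stem z 0 to 28 mm: four ribs along +x, -x, +y, -y, 30 mm tip to tip, 8 mm thick, the lowest 6 mm stepping in to 26 and 5.5 mm. White flange 48 mm across, z 28 to 33 mm. White grip block 36 (x) by 26 mm (y), z 33 to 63 mm. Spout 12 mm thick towards +x at z 54 mm, 54 mm long from the axis.
- flange (a point): Centre of the underside of the pump head's flange, on the stem axis 28 mm above the foot; axes as the pump head's. The block above the flange is gripped across its 26 mm (along y); fingertips just above the flange can bear down on it.
- socket (a point): Centre of the mouth of the cross-shaped socket in the bottle's white square neck (50 mm wide, 32 mm tall), 104 mm above the counter; z up. Slots along x and y, 33 mm end to end, 11 mm wide: the stem fits in any of four quarter turns, 1.5 mm play a side. Home is the flange resting on the neck (point flange at point socket), the stem's foot 28 mm below the mouth. Slides with the bottle.
- bottle_side (a point): Centre of the flat side face of the green bottle (66 mm wide, from 8 to 72 mm above the counter) that looks away from the caddy, 53 mm above the counter. Its +y axis points horizontally at the caddy, the way to push; axes parallel to the socket's.
- bottle (a joint): Gap between the bottle's foot (70 x 70 mm) and the end of the caddy, in m: 0 is flush (hard stop), at most 0.09. The bottle slides straight on the fixed foot plate with about 5 N of friction, cannot turn or lift, and stays where it is left.
- plunger (a joint): Depth in m by which the spring plunger in the socket is pressed: 0 is up. The stem's foot meets it 20 mm into the socket; with the flange on the neck it is 0.008. The spring takes 2 N to start and about 6 N at 0.008, and lifts the pump head again when let go.
- caddy: Narrow teal caddy screwed to the counter; origin on the counter below the end face that the bottle butts against; +y points along its length away from the bottle. Foot plate 96 mm wide (x), 8 mm thick, from y -170 to 195 mm; compartment box 84 mm wide, 58 mm tall, from y 0 to 190 mm.
- cup: Bystander: white ceramic cup (62 mm across, 75 mm tall, with a comb and a scrubber standing in it, up to 100 mm tall), in the caddy's compartment next to the bottle; origin at the centre of its underside.
- clipper: Bystander: steel nail clipper 58 x 12 x 13 mm in the caddy's far compartment; origin at the centre of its underside.
- shoe_brush: Bystander: wooden-backed shoe brush 50 x 160 x 38 mm (longest along its y) lying on the counter; origin at the centre of its underside.
Not all that is in view belongs to the job. Leave any purple or yellow look-alike of the pump_head alone.

How it is judged:
On the way, in this order (a step that is already met when the one before it is completed fails the run):
1. the bottle is slid flush against the caddy while the pump head is still out of it (value of joint bottle below 0.002 m and distance between flange and socket above 0.035 m), for 0.2 s.
2. the stem has meshed and is at least 10 mm into the socket (z of flange in the frame of socket below 0.018 m and horizontal distance between flange and socket below 0.005 m and angle between pump_head's own z axis and vertical below 0.12 rad), for 0.1 s.
At the end, for the whole second after the job is handed in: The bottle is within 2.5 mm of the caddy's end; the pump head is upright (within 0.1 rad) and centred (4 mm) in the socket with its flange within 2.5 mm of the neck and the plunger pressed at least 5.5 mm; the fingers are still on the pump head with more than 3 N and it is at rest (value of joint bottle below 0.0025 m and z of flange in the frame of socket below 0.0025 m and horizontal distance between flange and socket below 0.004 m and angle between pump_head's own z axis and vertical below 0.1 rad and value of joint plunger above 0.0055 m and contact force between the fingers and pump_head above 3 N and linear speed of pump_head below 0.02 m/s); the arm keeps its last pose, push and grip.
It fails at once if the cup is moved more than 25 mm or tipped (distance of cup from where it was at the start of the episode above 0.025 m or angle between cup's own z axis and vertical above 0.5 rad).
It fails at once if the nail clipper is moved more than 25 mm (distance of clipper from where it was at the start of the episode above 0.025 m).
It fails at once if the shoe brush is moved more than 25 mm (distance of shoe_brush from where it was at the start of the episode above 0.025 m).
It also fails if it takes over 61 s, if anything falls off the work surface, if the arm or the gripper's body presses on something with over 40 N, if the wrist force passes 120 N, or if a joint passes its speed limit or range.

## Robot

A 6-joint arm with a two-finger parallel gripper is mounted at the origin on the work surface. World frame = base frame: x ahead of the robot, y to its left, z up, the work surface at z = 0. Lengths are in m, angles in rad, forces in N, time in s.
With the tool pointing down it reaches from about 0.35 to 0.775 m from the base axis. Payload 7.3 kg.
Tool frame: the origin (TCP) lies at the very end of the fingers, on their centre line; the grasp point (between the pads) lies 19 mm behind it (robot.hold_point_z is the distance from the TCP to the grasp point, in m); z points along the fingers, y is the direction in which the jaws open and shut (so a half turn about z gives the same grasp; the last joint's range is limited). The gripper opens to 92 mm and grips with 3 to 60 N. Pads are 19 mm wide; open, the fingers measure 130 mm over their backs; the gripper's body (75 mm by 190 mm) begins 47 mm behind the grasp point.
Start: joints at [0.976, 0.342, 1.524, -0, 1.275, -0.146], TCP at [0.228, 0.473, 0.2] pointing down, gripper open.
Joint ranges: [-2.53, 2.53], [-0.77, 2.02], [0.04, 2.7], [-1, 4.14], [0.28, 2.66], [-3.11, 3.11]. Speed limits (rad/s): [2.57, 2.57, 3.14, 3.14, 3.14, 3.14].

## Interface

Orientations are given as [roll, pitch, yaw] about the fixed x, y, z axes, in that order (R = Rz(yaw) Ry(pitch) Rx(roll)).
In Python, from cell import monitor, viewer, robot gives the robot as it stands.
- The arm moves only by the tool move_arm, never from a script. Its argument "deltas" is a list of rows, each an object of numbers: "x", "y", "z": the shift along the tool's x, y, z in m; "wx", "wy", "wz": the turn, a rotation vector about the tool's x, y, z in degrees; "hand": the opening, from 0 (shut) to 1 (fully open). In form: [{"x": .., "y": .., "z": .., "wx": .., "wy": .., "wz": .., "hand": ..}, ...]. A call has 1 to 8 rows; each row is the pose to reach, as a shift and turn from the pose commanded when the call began, along the tool's axes at that moment; what a row does not reach only later rows make up. A row lasts 1/8 s, in which the tool goes at most 62.5 mm and 10.7 degrees, less where a joint would pass 70% of its speed; a pose out of reach is approached as far as the arm can. A call with a gripper value outside its range is refused whole. The fingers move at their own pace and stop on an object; "grip_force" is the grip in N (left out, the last holds). Time passes only in rows, so rows that repeat a pose let the fingers close. It gives the time, the measured TCP pose, the force and the opening at its end, in the units of the state.
- monitor.observe(): the state, without advancing time (a new reading comes with each control period).
- viewer.read_camera(name): name is "side" or "top"; returns the picture (480x640x3 uint8, red, green, blue); there is no depth.
- viewer.camera_params(name): a dict with "camera_matrix" (3x3 intrinsics, pixels), "R" (3x3) and "t" (3): a world point X has camera coordinates R X + t. Camera axes: x right, y down, z forward; pixel columns grow to the right and rows downward; lengths in m; the calibration is good to about 2 mm. A picture is of the moment at which its call begins. camera_params takes no time and is no camera call.
- robot.hand_in(): hands the job in, once; it reports no verdict.
The state is a dict: "time": time; "qpos": joint angles; "qvel": joint speeds; "joint_efforts": joint torques, N m; "tool_pos": TCP position; "tool_rot": TCP orientation; "contact_force": force on the tool from outside, world axes, zero at the start; "torque": the same for the moment, N m; "opening": finger opening in m.
Only numpy, scipy, OpenCV 4.12 (cv2) and the standard library are available. Lean on these libraries where they do the work, as an engineer would, in place of code of your own. Each camera call takes 0.05 s, during which the arm holds its last target. There are 200 camera calls.

## Working session

There is one attempt and no reset: what is moved stays moved. The work goes in short steps, Python scripts to look and compute and a tool call to move; the robot and the scene stay as the last step left them, time stands still between calls to the robot, and variables do not carry over. Pictures are saved under pics/ and viewed, about 8 in all and at most 12, crops included, and the job is handed in when it is done.

Besides the shell and the picture viewer there is one more tool, called after "Call:" as a command line: name --argument value ..., lists and objects as JSON in quotes. move_arm: Moves the arm, as the interface text tells. Its arguments: {"type":"object","properties":{"deltas":{"type":"array","items":{"type":"object","properties":{"x":{"type":"number"},"y":{"type":"number"},"z":{"type":"number"},"wx":{"type":"number"},"wy":{"type":"number"},"wz":{"type":"number"},"hand":{"type":"number"}}}},"grip_force":{"type":"number"}},"required":["deltas"]}

```bash
mkdir -p pics; python3 - <<'E'
from cell import monitor, viewer, robot
import cv2
for n in("side","top"):
    cv2.imwrite(f"pics/{n}0.png",cv2.cvtColor(viewer.read_camera(n),cv2.COLOR_RGB2BGR))
    print(n,viewer.camera_params(n))
print(monitor.observe(),robot.hold_point_z)
E
```

```text
side {'camera_matrix': array([[468.80015987,   0.        , 312.92818524],
       [  0.        , 468.80015987, 238.55994778],
       [  0.        ,   0.        ,   1.        ]]), 'R': array([[ 0.97141301, -0.23737657,  0.00302237],
       [-0.1704161 , -0.70614197, -0.68725677],
       [ 0.16527288,  0.66709511, -0.72640828]]), 't': array([-0.54326785,  0.14195646,  1.04115122])}
top {'camera_matrix': array([[570.02515836,   0.        , 321.6402345 ],
       [  0.        , 570.02515836, 235.37233114],
       [  0.        ,   0.        ,   1.        ]]), 'R': array([[ 0.12293329, -0.9924117 ,  0.0025338 ],
       [-0.97235249, -0.12095848, -0.19974907],
       [ 0.1985398 ,  0.02209206, -0.97984381]]), 't': array([-0.10042579,  0.55810413,  1.01962088])}
{'time': 0.1, 'qpos': array([ 9.75987566e-01,  3.42626513e-01,  1.52491407e+00, -1.38195694e-05,
        1.27539077e+00, -1.46014465e-01]), 'qvel': array([-0.00124217, -0.00026663, -0.00127192,  0.00034615, -0.00133931,
       -0.00133932]), 'joint_efforts': array([ 1.91041931e-03, -4.32007813e+01, -2.44693136e+01,  7.19409669e-02,
        5.26517385e-02,  3.50970559e-07]), 'tool_pos': array([0.22755531, 0.47268537, 0.19983084]), 'tool_rot': array([-3.14026628e+00, -1.81700577e-04,  2.69280227e+00]), 'contact_force': array([-0.04203846, -0.45674451,  0.73006778]), 'torque': array([0.00191491, 0.03840307, 0.02150968]), 'opening': 0.09183049696415134} 0.0188
```

View pics/top0.png

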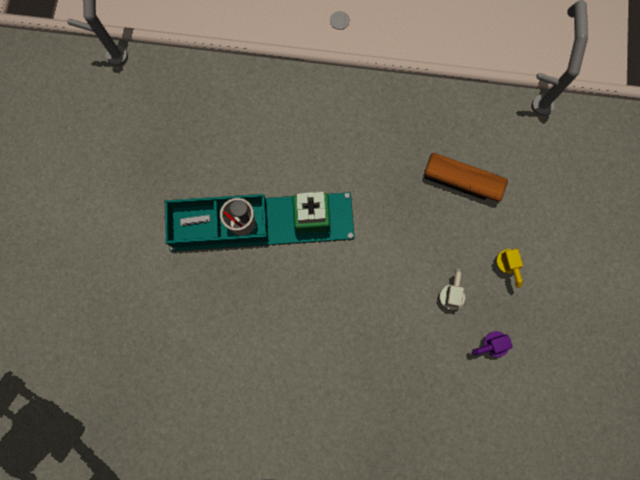

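View pics/side0.png

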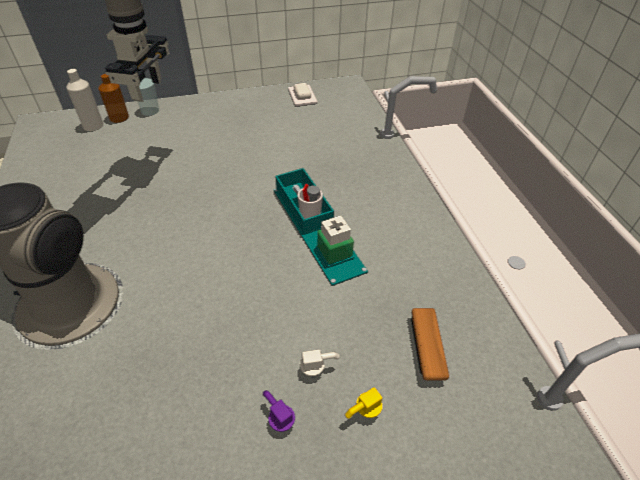

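Pump-head candidates in the top view are white (453,297), purple (495,345) and yellow (511,262). The white one fits, since purple and yellow are the look-alikes. The bottle neck is at (311,206), with the caddy to its left. Next I'll enlarge crops to confirm this and get pixel positions.

```bash
python3 - <<'E'
import cv2,numpy as np
t=cv2.imread("pics/top0.png");s=cv2.imread("pics/side0.png")
def c(i,x,y,w,h,k):
    o=cv2.resize(i[y:y+h,x:x+w],None,fx=k,fy=k,interpolation=cv2.INTER_CUBIC)
    for q in range(0,w,10): cv2.putText(o,str(x+q),(q*k,8),0,.3,(0,255,255),1);cv2.line(o,(q*k,10),(q*k,14),(0,255,255),1)
    for q in range(0,h,10): cv2.putText(o,str(y+q),(0,q*k+4),0,.3,(0,255,255),1);cv2.line(o,(20,q*k),(25,q*k),(0,255,255),1)
    return o
a=np.hstack([c(t,430,263,50,50,6),c(t,260,183,83,50,6)])
b=np.hstack([c(s,290,338,50,50,6),c(s,298,208,83,50,6)])
cv2.imwrite("pics/crop0.png",np.vstack([a,b])[:600,:800])
E
```

```text
(no output)
```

View pics/crop0.png

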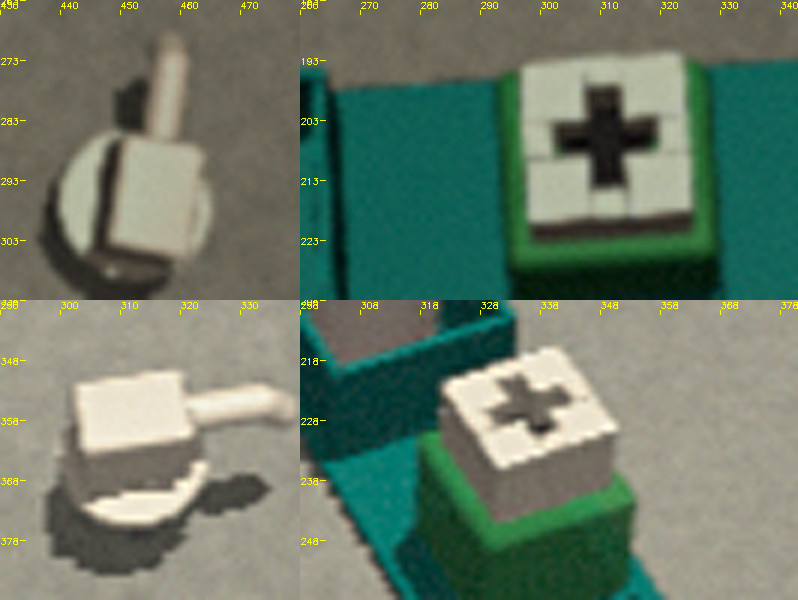

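```bash
cat > h.py <<'E'
import numpy as np,cv2
from cell import monitor,viewer,robot
P={n:viewer.camera_params(n) for n in("side","top")}
def un(n,uv,z):
    p=P[n];d=p["R"].T@np.linalg.solve(p["camera_matrix"],np.array([*uv,1.]));c=-p["R"].T@p["t"]
    return c+d*(z-c[2])/d[2]
def pr(n,X):
    p=P[n];X=np.atleast_2d(X)@p["R"].T+p["t"];X=X@p["camera_matrix"].T;return X[:,:2]/X[:,2:]
def tri(a,b):
    A=[];r=[]
    for n,uv in(("top",a),("side",b)):
        p=P[n];d=p["R"].T@np.linalg.solve(p["camera_matrix"],np.array([*uv,1.]));d/=np.linalg.norm(d);c=-p["R"].T@p["t"];M=np.eye(3)-np.outer(d,d);A.append(M);r.append(M@c)
    return np.linalg.solve(sum(A),sum(r))
E
python3 - <<'E'
from h import *
np.set_printoptions(precision=4,suppress=True)
def q(name,n,pts,z):
    X=np.array([un(n,p,z)[:2] for p in pts]);print(name,X.mean(0),"edges",[ (round(float(np.linalg.norm(e)),4),round(float(np.degrees(np.arctan2(e[1],e[0]))),1)) for e in np.roll(X,-1,0)-X])
q("neck top","top",[(296.8,193.5),(323.5,191.7),(325.5,217),(298.3,220)],.104)
q("neck side","side",[(321.5,221.5),(341.5,216),(351,229.5),(332,236)],.104)
q("cross top","top",[(303.5,206.5),(310,197),(318,205),(310.5,215)],.104)
q("cross side","side",[(329.5,227),(334.5,220.5),(343,225),(338.5,230)],.104)
q("block top","top",[(450,285.5),(464,288.3),(461.3,306.3),(448,303)],.063)
q("block side","side",[(302.5,352),(320,350),(322.5,360),(304,363)],.063)
print("spout tip",un("top",(458.5,269),.056),un("side",(339,356),.056))
q("plate end","top",[(353,193),(353.5,241)],.008)
q("caddy end","top",[(265.5,196),(267,243)],.058)
q("caddy far","top",[(165.5,199),(166.5,248)],.058)
print("tri cross",tri((310.5,205.9),(336,225.7)))
E
```

```text
neck top [ 0.6093 -0.006 ] edges [(0.049, -78.9), (0.0477, -168.6), (0.0496, 103.6), (0.0499, 10.7)]
neck side [ 0.6123 -0.0065] edges [(0.0499, 7.7), (0.0479, -79.7), (0.0478, -168.6), (0.0511, 102.7)]
cross top [ 0.6085 -0.0051] edges [(0.0214, -26.2), (0.021, -128.8), (0.0232, 151.1), (0.0204, 45.9)]
cross side [ 0.6121 -0.0063] edges [(0.0242, 46.6), (0.0238, -51.4), (0.0193, -137.9), (0.0221, 141.0)]
block top [ 0.483  -0.2896] edges [(0.0261, -94.4), (0.0337, 175.8), (0.0248, 83.0), (0.0326, -2.0)]
block side [ 0.4866 -0.291 ] edges [(0.0335, -6.3), (0.0215, -91.8), (0.0351, 176.5), (0.0231, 84.1)]
spout tip [ 0.5343 -0.2924  0.056 ] [ 0.537  -0.2988  0.056 ]
plate end [ 0.6212 -0.0875] edges [(0.098, -173.0), (0.098, 7.0)]
caddy end [0.5838 0.0771] edges [(0.0915, -170.0), (0.0915, 10.0)]
caddy far [0.5527 0.2641] edges [(0.0953, -168.7), (0.0953, 11.3)]
tri cross [ 0.6103 -0.0051  0.1024]
```

The white pump head's block is confirmed at about (0.485, -0.290), with its spout at about -5°. The socket is at about (0.6105, -0.006), and the caddy's y axis points at about 101°, so the gap is about 53 mm. I'm moving behind the bottle with the fingers shut.

Call:
move_arm --deltas '[{"x": -0.59, "y": -0.315, "z": 0, "wz": 53, "hand": 0}, {"x": -0.59, "y": -0.315, "z": 0, "wz": 53, "hand": 0}, {"x": -0.59, "y": -0.315, "z": 0, "wz": 53, "hand": 0}, {"x": -0.59, "y": -0.315, "z": 0, "wz": 53, "hand": 0}, {"x": -0.59, "y": -0.315, "z": 0, "wz": 53, "hand": 0}, {"x": -0.59, "y": -0.315, "z": 0, "wz": 53, "hand": 0}, {"x": -0.59, "y": -0.315, "z": 0, "wz": 53, "hand": 0}, {"x": -0.59, "y": -0.315, "z": 0, "wz": 53, "hand": 0}]'

```text
schema error: expected keys x, y, z, wx, wy, wz, hand
```

Call:
move_arm --deltas '[{"x": -0.59, "y": -0.315, "z": 0, "wx": 0, "wy": 0, "wz": 53, "hand": 0}, {"x": -0.59, "y": -0.315, "z": 0, "wx": 0, "wy": 0, "wz": 53, "hand": 0}, {"x": -0.59, "y": -0.315, "z": 0, "wx": 0, "wy": 0, "wz": 53, "hand": 0}, {"x": -0.59, "y": -0.315, "z": 0, "wx": 0, "wy": 0, "wz": 53, "hand": 0}, {"x": -0.59, "y": -0.315, "z": 0, "wx": 0, "wy": 0, "wz": 53, "hand": 0}, {"x": -0.59, "y": -0.315, "z": 0, "wx": 0, "wy": 0, "wz": 53, "hand": 0}, {"x": -0.59, "y": -0.315, "z": 0, "wx": 0, "wy": 0, "wz": 53, "hand": 0}, {"x": -0.59, "y": -0.315, "z": 0, "wx": 0, "wy": 0, "wz": 53, "hand": 0}]'

```text
time: 1.1
tool_pos: [0.5237, 0.0676, 0.2002]
tool_rot: [-3.141, -0.0, 1.767]
contact_force: [0.9, 0.5, -0.2]
opening: 0.0164
```

Call:
move_arm --deltas '[{"x": -0.151, "y": 0.071, "z": 0, "wx": 0, "wy": 0, "wz": 0, "hand": 0}, {"x": -0.151, "y": 0.071, "z": 0, "wx": 0, "wy": 0, "wz": 0, "hand": 0}, {"x": -0.151, "y": 0.071, "z": 0, "wx": 0, "wy": 0, "wz": 0, "hand": 0}, {"x": -0.151, "y": 0.071, "z": 0.05, "wx": 0, "wy": 0, "wz": 0, "hand": 0}, {"x": -0.151, "y": 0.071, "z": 0.1, "wx": 0, "wy": 0, "wz": 0, "hand": 0}, {"x": -0.151, "y": 0.071, "z": 0.145, "wx": 0, "wy": 0, "wz": 0, "hand": 0}, {"x": -0.151, "y": 0.071, "z": 0.145, "wx": 0, "wy": 0, "wz": 0, "hand": 0}]'

```text
time: 1.98
tool_pos: [0.6192, -0.0641, 0.0515]
tool_rot: [-3.133, -0.004, 1.768]
contact_force: [0.6, 0.3, 0.6]
opening: 0.0005
```

Call:
move_arm --deltas '[{"x": 0.01, "y": 0, "z": 0, "wx": 0, "wy": 0, "wz": 0, "hand": 0}, {"x": 0.018, "y": 0, "z": 0, "wx": 0, "wy": 0, "wz": 0, "hand": 0}, {"x": 0.025, "y": 0, "z": 0, "wx": 0, "wy": 0, "wz": 0, "hand": 0}, {"x": 0.033, "y": 0, "z": 0, "wx": 0, "wy": 0, "wz": 0, "hand": 0}, {"x": 0.041, "y": 0, "z": 0, "wx": 0, "wy": 0, "wz": 0, "hand": 0}, {"x": 0.049, "y": 0, "z": 0, "wx": 0, "wy": 0, "wz": 0, "hand": 0}, {"x": 0.055, "y": 0, "z": 0, "wx": 0, "wy": 0, "wz": 0, "hand": 0}, {"x": 0.06, "y": 0, "z": 0, "wx": 0, "wy": 0, "wz": 0, "hand": 0}]'

```text
time: 2.98
tool_pos: [0.6116, -0.0066, 0.057]
tool_rot: [3.138, 0.003, 1.768]
contact_force: [1.3, -5.5, 4.3]
opening: 0.0003
```

Call:
move_arm --deltas '[{"x": 0.003, "y": 0, "z": 0, "wx": 0, "wy": 0, "wz": 0, "hand": 0}, {"x": 0.006, "y": 0, "z": 0, "wx": 0, "wy": 0, "wz": 0, "hand": 0}, {"x": 0.009, "y": 0, "z": 0, "wx": 0, "wy": 0, "wz": 0, "hand": 0}, {"x": 0.01, "y": 0, "z": 0, "wx": 0, "wy": 0, "wz": 0, "hand": 0}]'

```text
time: 3.48
tool_pos: [0.6095, 0.0035, 0.0565]
tool_rot: [3.139, 0.002, 1.768]
contact_force: [2.5, -4.8, 3.7]
opening: 0.0
```

Call:
move_arm --deltas '[{"x": 0.002, "y": 0, "z": 0, "wx": 0, "wy": 0, "wz": 0, "hand": 0}, {"x": 0.004, "y": 0, "z": 0, "wx": 0, "wy": 0, "wz": 0, "hand": 0}, {"x": 0.006, "y": 0, "z": 0, "wx": 0, "wy": 0, "wz": 0, "hand": 0}]'

```text
time: 3.85
tool_pos: [0.6083, 0.0093, 0.0563]
tool_rot: [3.139, 0.001, 1.768]
contact_force: [1.5, -5.0, 3.8]
opening: 0.0009
```

Call:
move_arm --deltas '[{"x": 0.002, "y": 0, "z": 0, "wx": 0, "wy": 0, "wz": 0, "hand": 0}, {"x": 0.004, "y": 0, "z": 0, "wx": 0, "wy": 0, "wz": 0, "hand": 0}, {"x": 0.006, "y": 0, "z": 0, "wx": 0, "wy": 0, "wz": 0, "hand": 0}]'

```text
time: 4.22
tool_pos: [0.6076, 0.013, 0.0563]
tool_rot: [3.139, 0.005, 1.768]
contact_force: [3.4, -17.6, 2.5]
opening: 0.0001
```

Call:
move_arm --deltas '[{"x": 0.0005, "y": 0, "z": 0, "wx": 0, "wy": 0, "wz": 0, "hand": 0}, {"x": 0.0005, "y": 0, "z": 0, "wx": 0, "wy": 0, "wz": 0, "hand": 0}, {"x": 0.0005, "y": 0, "z": 0, "wx": 0, "wy": 0, "wz": 0, "hand": 0}]'

```text
time: 4.6
tool_pos: [0.6076, 0.013, 0.0563]
tool_rot: [3.139, 0.005, 1.767]
contact_force: [3.6, -14.2, 2.3]
opening: -0.0001
```

Call:
move_arm --deltas '[{"x": -0.04, "y": 0, "z": 0, "wx": 0, "wy": 0, "wz": 0, "hand": 0}, {"x": -0.04, "y": 0, "z": -0.05, "wx": 0, "wy": 0, "wz": 0, "hand": 0}, {"x": -0.04, "y": 0, "z": -0.1, "wx": 0, "wy": 0, "wz": 10, "hand": 0}, {"x": -0.08, "y": 0, "z": -0.12, "wx": 0, "wy": 0, "wz": 20, "hand": 0}, {"x": -0.14, "y": 0, "z": -0.12, "wx": 0, "wy": 0, "wz": 30, "hand": 0}, {"x": -0.19, "y": 0, "z": -0.12, "wx": 0, "wy": 0, "wz": 40, "hand": 0.7}]'

```text
time: 5.35
tool_pos: [0.6432, -0.1708, 0.1755]
tool_rot: [-3.141, -0.001, 1.065]
contact_force: [0.7, 0.4, 0.7]
opening: 0.0066
```

```bash
python3 - <<'E'
from h import *
t=viewer.read_camera("top")[:,:,::-1];s=viewer.read_camera("side")[:,:,::-1]
cv2.imwrite("pics/t1.png",t);cv2.imwrite("pics/s1.png",s)
def c(i,x,y,w,h,k):
    o=cv2.resize(i[y:y+h,x:x+w],None,fx=k,fy=k,interpolation=cv2.INTER_CUBIC)
    for q in range(0,w,10): cv2.putText(o,str(x+q),(q*k,8),0,.3,(0,255,255),1);cv2.line(o,(q*k,10),(q*k,14),(0,255,255),1)
    for q in range(0,h,10): cv2.putText(o,str(y+q),(0,q*k+4),0,.3,(0,255,255),1);cv2.line(o,(20,q*k),(25,q*k),(0,255,255),1)
    return o
cv2.imwrite("pics/crop1.png",np.hstack([c(t,245,180,60,70,6),c(s,290,190,70,70,6)]))
print(monitor.observe())
E
```

```text
{'time': 5.45, 'qpos': array([-3.79718599e-01,  6.27205255e-01,  1.12447972e+00, -5.72299210e-04,
        1.39062310e+00,  1.29676141e-01]), 'qvel': array([ 0.06806327, -0.02600591,  0.05971705,  0.03762714,  0.00578781,
       -0.07357903]), 'joint_efforts': array([-1.13536935e+00, -5.85116816e+01, -2.65751982e+01, -1.20724356e-01,
        4.63667605e-02,  7.44574238e-01]), 'tool_pos': array([ 0.64297585, -0.17455231,  0.17434174]), 'tool_rot': array([-3.14095601e+00,  6.50752084e-04,  1.06150455e+00]), 'contact_force': array([ 1.18168187, -0.03389434, -0.59744025]), 'torque': array([-0.11111192,  0.11541822,  0.01757173]), 'opening': 0.014075821293692939}
```

View pics/crop1.png

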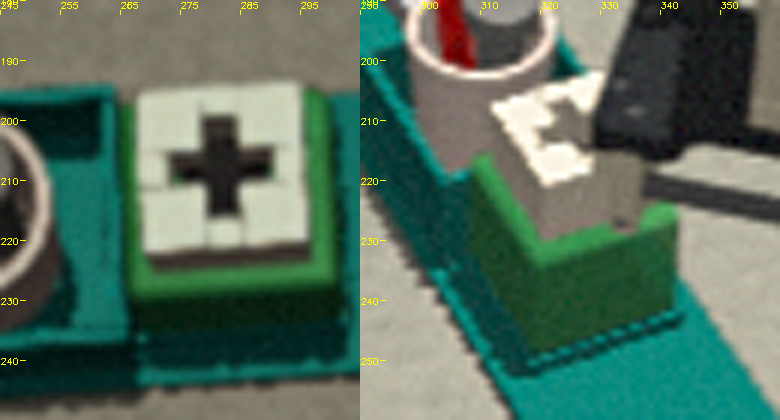

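The bottle is flush in both views, with the socket centre at about (282,207.5) in the top view. Next I go above the pump head.

Call:
move_arm --deltas '[{"x": -0.178, "y": -0.082, "z": 0.0, "wx": 0, "wy": 0, "wz": 10, "hand": 0.75}, {"x": -0.178, "y": -0.082, "z": 0.02, "wx": 0, "wy": 0, "wz": 20, "hand": 0.75}, {"x": -0.178, "y": -0.082, "z": 0.05, "wx": 0, "wy": 0, "wz": 30, "hand": 0.75}, {"x": -0.178, "y": -0.082, "z": 0.05, "wx": 0, "wy": 0, "wz": 40, "hand": 0.75}, {"x": -0.178, "y": -0.082, "z": 0.05, "wx": 0, "wy": 0, "wz": 50, "hand": 0.75}, {"x": -0.178, "y": -0.082, "z": 0.05, "wx": 0, "wy": 0, "wz": 60, "hand": 0.75}, {"x": -0.178, "y": -0.082, "z": 0.05, "wx": 0, "wy": 0, "wz": 66, "hand": 0.75}, {"x": -0.178, "y": -0.082, "z": 0.05, "wx": 0, "wy": 0, "wz": 66, "hand": 0.75}]'

```text
time: 6.45
tool_pos: [0.4858, -0.2855, 0.1252]
tool_rot: [-3.14, 0.001, -0.08]
contact_force: [0.1, -0.3, -0.4]
opening: 0.0688
```

```bash
python3 - <<'E'
from h import *
t=viewer.read_camera("top")[:,:,::-1];s=viewer.read_camera("side")[:,:,::-1]
cv2.imwrite("pics/t2.png",t);cv2.imwrite("pics/s2.png",s)
def c(i,x,y,w,h,k):
    o=cv2.resize(i[y:y+h,x:x+w],None,fx=k,fy=k,interpolation=cv2.INTER_CUBIC)
    for q in range(0,w,10): cv2.putText(o,str(x+q),(q*k,8),0,.3,(0,255,255),1);cv2.line(o,(q*k,10),(q*k,14),(0,255,255),1)
    for q in range(0,h,10): cv2.putText(o,str(y+q),(0,q*k+4),0,.3,(0,255,255),1);cv2.line(o,(20,q*k),(25,q*k),(0,255,255),1)
    return o
cv2.imwrite("pics/crop2.png",np.hstack([c(t,400,235,100,110,4),c(s,270,290,100,110,4)]))
o=monitor.observe();print(o["time"],o["tool_pos"],o["tool_rot"],o["opening"])
np.set_printoptions(precision=4,suppress=True)
X=np.array([un("top",p,.104) for p in [(267.5,196.2),(295,194),(296.3,220.5),(269.2,222.2)]]);print("neck",X.mean(0),X-X.mean(0))
print("cross",un("top",(281.9,207.3),.104), "side pred of mean", pr("side",[[.6,.0465,.104]]))
E
```

```text
6.55 [ 0.48581141 -0.28590004  0.12527119] [-3.14073807e+00  3.28195857e-04 -7.89269512e-02] 0.06867310898311277
neck [0.5978 0.0458 0.104 ] [[ 0.019   0.0294  0.    ]
 [ 0.0294 -0.0199  0.    ]
 [-0.0196 -0.0289  0.    ]
 [-0.0288  0.0194  0.    ]]
cross [0.5994 0.0462 0.104 ] side pred of mean [[325.2735 210.9213]]
```

View pics/crop2.png

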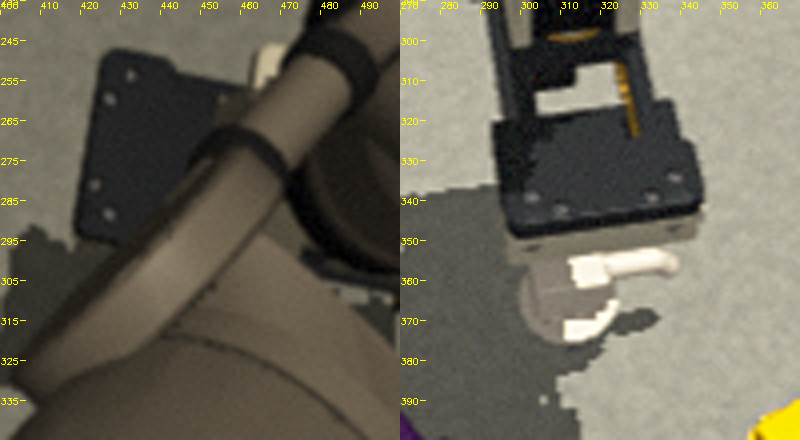

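Call:
move_arm --deltas '[{"x": 0, "y": 0.004, "z": 0.03, "wx": 0, "wy": 0, "wz": 0, "hand": 0.75}, {"x": 0, "y": 0.004, "z": 0.06, "wx": 0, "wy": 0, "wz": 0, "hand": 0.75}, {"x": 0, "y": 0.004, "z": 0.08, "wx": 0, "wy": 0, "wz": 0, "hand": 0.75}, {"x": 0, "y": 0.004, "z": 0.089, "wx": 0, "wy": 0, "wz": 0, "hand": 0.75}, {"x": 0, "y": 0.004, "z": 0.089, "wx": 0, "wy": 0, "wz": 0, "hand": 0.75}]'

```text
time: 7.18
tool_pos: [0.4854, -0.2905, 0.0362]
tool_rot: [-3.141, 0.001, -0.081]
contact_force: [-0.1, 0.2, 0.1]
opening: 0.069
```

Call:
move_arm --deltas '[{"x": 0, "y": 0, "z": 0.001, "wx": 0, "wy": 0, "wz": 0, "hand": 0.5}, {"x": 0, "y": 0, "z": 0.001, "wx": 0, "wy": 0, "wz": 0, "hand": 0}, {"x": 0, "y": 0, "z": 0.001, "wx": 0, "wy": 0, "wz": 0, "hand": 0}, {"x": 0, "y": 0, "z": 0.001, "wx": 0, "wy": 0, "wz": 0, "hand": 0}, {"x": 0, "y": 0, "z": 0.001, "wx": 0, "wy": 0, "wz": 0, "hand": 0}]' --grip_force 30

```text
time: 7.8
tool_pos: [0.4855, -0.2908, 0.0355]
tool_rot: [-3.142, -0.0, -0.082]
contact_force: [-0.1, 0.2, 0.6]
opening: 0.0243
```

Call:
move_arm --deltas '[{"x": 0, "y": 0, "z": 0, "wx": 0, "wy": 0, "wz": 0, "hand": 0}, {"x": 0, "y": 0, "z": -0.04, "wx": 0, "wy": 0, "wz": 0, "hand": 0}, {"x": 0, "y": 0, "z": -0.09, "wx": 0, "wy": 0, "wz": 0, "hand": 0}, {"x": 0, "y": 0, "z": -0.14, "wx": 0, "wy": 0, "wz": 0, "hand": 0}, {"x": 0, "y": 0, "z": -0.17, "wx": 0, "wy": 0, "wz": 0, "hand": 0}, {"x": 0, "y": 0, "z": -0.17, "wx": 0, "wy": 0, "wz": 0, "hand": 0}]' --grip_force 30

```text
time: 8.55
tool_pos: [0.4864, -0.2916, 0.2077]
tool_rot: [3.139, -0.004, -0.082]
contact_force: [0.1, -0.7, -1.2]
opening: 0.0241
```

The pump head is held, with the opening at 24 mm. I'm carrying it to above the socket.

Call:
move_arm --deltas '[{"x": 0.0855, "y": -0.346, "z": 0, "wx": 0, "wy": 0, "wz": -8, "hand": 0}, {"x": 0.0855, "y": -0.346, "z": 0, "wx": 0, "wy": 0, "wz": -16, "hand": 0}, {"x": 0.0855, "y": -0.346, "z": 0, "wx": 0, "wy": 0, "wz": -16, "hand": 0}, {"x": 0.0855, "y": -0.346, "z": 0, "wx": 0, "wy": 0, "wz": -16, "hand": 0}, {"x": 0.0855, "y": -0.346, "z": 0, "wx": 0, "wy": 0, "wz": -16, "hand": 0}, {"x": 0.0855, "y": -0.346, "z": 0, "wx": 0, "wy": 0, "wz": -16, "hand": 0}, {"x": 0.0855, "y": -0.346, "z": 0.035, "wx": 0, "wy": 0, "wz": -16, "hand": 0}, {"x": 0.0855, "y": -0.346, "z": 0.035, "wx": 0, "wy": 0, "wz": -16, "hand": 0}]'

```text
time: 9.55
tool_pos: [0.5963, 0.0476, 0.166]
tool_rot: [-3.139, 0.009, 0.198]
contact_force: [0.4, -0.0, -0.7]
opening: 0.0242
```

Call:
move_arm --deltas '[{"x": 0, "y": 0, "z": 0, "wx": 0, "wy": 0, "wz": 0, "hand": 0}, {"x": 0, "y": 0, "z": 0, "wx": 0, "wy": 0, "wz": 0, "hand": 0}]'

```text
time: 9.8
tool_pos: [0.5997, 0.0463, 0.1715]
tool_rot: [3.141, -0.002, 0.196]
contact_force: [0.1, -0.4, -0.4]
opening: 0.0241
```

```bash
cat >> h.py <<'E'
def c(i,x,y,w,h,k):
    o=cv2.resize(i[y:y+h,x:x+w],None,fx=k,fy=k,interpolation=cv2.INTER_CUBIC)
    for q in range(0,w,10): cv2.putText(o,str(x+q),(q*k,8),0,.3,(0,255,255),1);cv2.line(o,(q*k,10),(q*k,14),(0,255,255),1)
    for q in range(0,h,10): cv2.putText(o,str(y+q),(0,q*k+4),0,.3,(0,255,255),1);cv2.line(o,(20,q*k),(25,q*k),(0,255,255),1)
    return o
E
python3 - <<'E'
from h import *
t=viewer.read_camera("top")[:,:,::-1];s=viewer.read_camera("side")[:,:,::-1]
cv2.imwrite("pics/t3.png",t);cv2.imwrite("pics/s3.png",s)
cv2.imwrite("pics/crop3.png",np.hstack([c(t,235,165,80,110,5),c(s,290,150,80,110,5)]))
o=monitor.observe();print(o["time"],o["tool_pos"],o["tool_rot"],o["opening"])
E
```

```text
9.9 [0.59956007 0.04640696 0.17146596] [ 3.14122338e+00 -1.81614148e-03  1.96048220e-01] 0.024192228623197407
```

View pics/crop3.png

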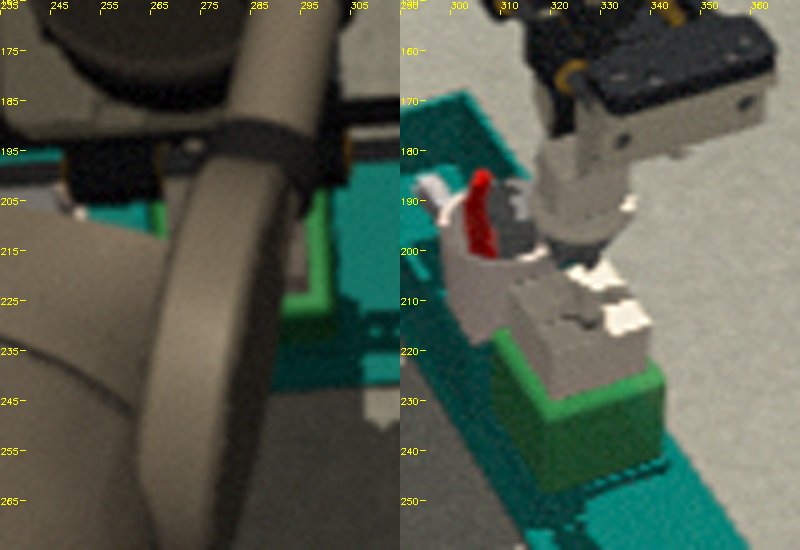

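```bash
cat > ov.py <<'E'
from h import *
import sys
o=monitor.observe();T=o["tool_pos"];y=o["tool_rot"][2]
s=viewer.read_camera("side")[:,:,::-1].copy()
x0,y0,k=298,168,9
I=cv2.resize(s[y0:y0+66,x0:x0+66],None,fx=k,fy=k,interpolation=cv2.INTER_CUBIC)
def D(X,col): 
    p=(pr("side",X)-[x0,y0]+.5)*k; cv2.polylines(I,[np.round(p).astype(int)],True,col,1)
a=np.linspace(0,2*np.pi,40);C=np.c_[np.cos(a),np.sin(a),0*a]
foot=T-[0,0,.0355]
D(foot+[0,0,.028]+.024*C,(0,0,255));D(foot+[0,0,.033]+.024*C,(0,0,255))
def R(w):return np.array([[np.cos(w),-np.sin(w),0],[np.sin(w),np.cos(w),0],[0,0,1]])
def cr(l,w):
    l/=2;w/=2;return np.array([(l,w),(w,w),(w,l),(-w,l),(-w,w),(-l,w),(-l,-w),(-w,-w),(-w,-l),(w,-l),(w,-w),(l,-w)])
def z(P,h):return np.c_[P,np.full(len(P),h)]
D(foot+z(cr(.026,.0055),0)@R(y).T,(255,0,255))
S=np.array([float(sys.argv[1]),float(sys.argv[2]),.104]);w=np.radians(11.2)
D(S+z(cr(.033,.011),0)@R(w).T,(255,255,0))
D(S+z(np.array([(1,1),(-1,1),(-1,-1),(1,-1)])*.025,0)@R(w).T,(255,255,0))
J=cv2.resize(s[y0:y0+66,x0:x0+22],None,fx=k,fy=k)
cv2.imwrite(sys.argv[3],I);print(o["time"],T,y,o["contact_force"])
E
python3 ov.py .600 .0463 pics/ov1.png
```

```text
9.9 [0.59956007 0.04640696 0.17146596] 0.19604821982422993 [ 0.06861854 -0.71272825 -0.5360083 ]
```

View pics/ov1.png

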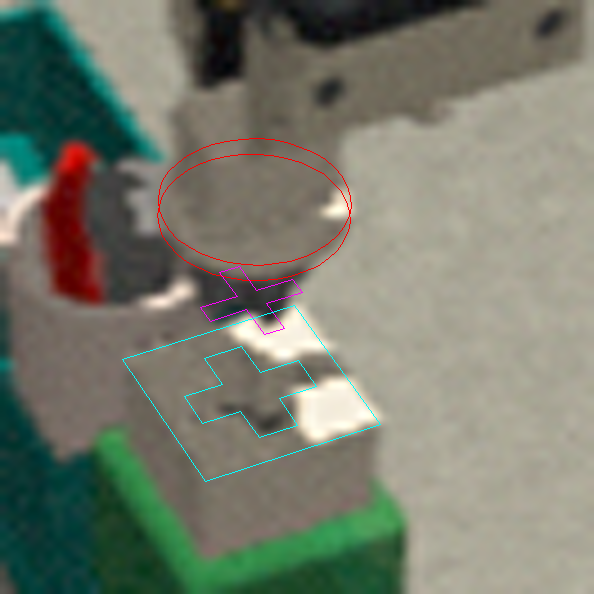

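The overlay agrees to about 1 px, with the stem above the cross. I'll descend gently and watch the force.

Call:
move_arm --deltas '[{"x": 0, "y": 0, "z": 0.015, "wx": 0, "wy": 0, "wz": 0, "hand": 0}, {"x": 0, "y": 0, "z": 0.028, "wx": 0, "wy": 0, "wz": 0, "hand": 0}, {"x": 0, "y": 0, "z": 0.032, "wx": 0, "wy": 0, "wz": 0, "hand": 0}, {"x": 0, "y": 0, "z": 0.036, "wx": 0, "wy": 0, "wz": 0, "hand": 0}, {"x": 0, "y": 0, "z": 0.036, "wx": 0, "wy": 0, "wz": 0, "hand": 0}]'

```text
time: 10.58
tool_pos: [0.599, 0.047, 0.1342]
tool_rot: [-3.141, 0.0, 0.197]
contact_force: [-1.0, -0.3, -0.0]
opening: 0.0239
```

Call:
move_arm --deltas '[{"x": 0, "y": 0, "z": 0.002, "wx": 0, "wy": 0, "wz": 0, "hand": 0}, {"x": 0, "y": 0, "z": 0.004, "wx": 0, "wy": 0, "wz": 0, "hand": 0}, {"x": 0, "y": 0, "z": 0.004, "wx": 0, "wy": 0, "wz": 0, "hand": 0}]'

```text
time: 10.95
tool_pos: [0.5991, 0.047, 0.1303]
tool_rot: [-3.142, -0.0, 0.197]
contact_force: [-1.0, 0.0, -1.5]
opening: 0.0241
```

Call:
move_arm --deltas '[{"x": 0, "y": 0, "z": 0.002, "wx": 0, "wy": 0, "wz": 0, "hand": 0}, {"x": 0, "y": 0, "z": 0.004, "wx": 0, "wy": 0, "wz": 0, "hand": 0}, {"x": 0, "y": 0, "z": 0.006, "wx": 0, "wy": 0, "wz": 0, "hand": 0}, {"x": 0, "y": 0, "z": 0.009, "wx": 0, "wy": 0, "wz": 0, "hand": 0}, {"x": 0, "y": 0, "z": 0.009, "wx": 0, "wy": 0, "wz": 0, "hand": 0}]'

```text
time: 11.58
tool_pos: [0.5989, 0.047, 0.1211]
tool_rot: [-3.141, 0.001, 0.197]
contact_force: [0.0, 0.1, -0.7]
opening: 0.0243
```

Call:
move_arm --deltas '[{"x": 0, "y": 0, "z": 0.002, "wx": 0, "wy": 0, "wz": 0, "hand": 0}, {"x": 0, "y": 0, "z": 0.004, "wx": 0, "wy": 0, "wz": 0, "hand": 0}, {"x": 0, "y": 0, "z": 0.006, "wx": 0, "wy": 0, "wz": 0, "hand": 0}, {"x": 0, "y": 0, "z": 0.007, "wx": 0, "wy": 0, "wz": 0, "hand": 0}, {"x": 0, "y": 0, "z": 0.007, "wx": 0, "wy": 0, "wz": 0, "hand": 0}]' --grip_force 40

```text
time: 12.2
tool_pos: [0.6011, 0.0481, 0.1187]
tool_rot: [3.142, -0.007, 0.197]
contact_force: [-3.9, 4.3, 20.3]
opening: 0.0012
```

```bash
python3 - <<'E'
from h import *
t=viewer.read_camera("top")[:,:,::-1];s=viewer.read_camera("side")[:,:,::-1]
cv2.imwrite("pics/t4.png",t);cv2.imwrite("pics/s4.png",s)
cv2.imwrite("pics/crop4.png",np.hstack([c(t,235,165,80,110,4),c(s,275,140,110,110,4)]))
o=monitor.observe();print(o["time"],o["tool_pos"],o["contact_force"],o["opening"])
E
```

```text
12.3 [0.60104829 0.0480839  0.11830615] [-1.37371389  4.99836486 11.82195679] 0.00036417419558974735
```

View pics/crop4.png

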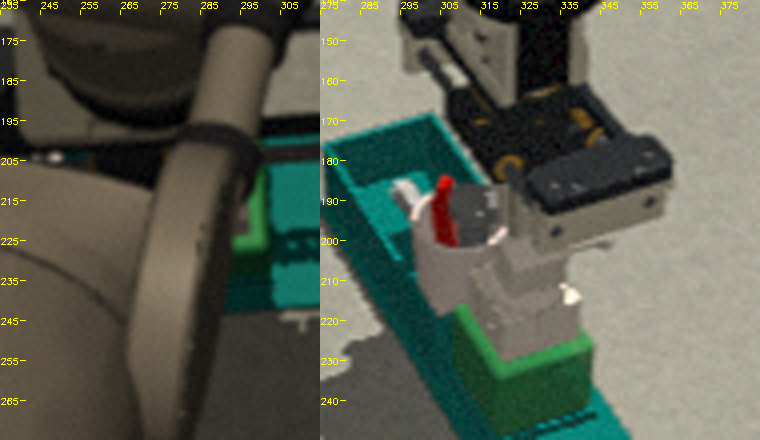

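```bash
python3 ov.py .5995 .0465 pics/ov2.png; python3 - <<'E'
import cv2,numpy as np
s=cv2.imread("pics/s4.png");a=cv2.resize(s[160:240,285:365],None,fx=7,fy=7,interpolation=cv2.INTER_CUBIC)
cv2.imwrite("pics/z.png",np.hstack([cv2.resize(a,(440,440)),cv2.resize(cv2.imread("pics/ov2.png"),(360,360),).copy() if 0 else cv2.copyMakeBorder(cv2.resize(cv2.imread("pics/ov2.png"),(360,360)),0,80,0,0,0)]))
E
```

```text
12.3 [0.60104829 0.0480839  0.11830615] 0.19725154256959487 [-1.37371389  4.99836486 11.82195679]
```

View pics/z.png

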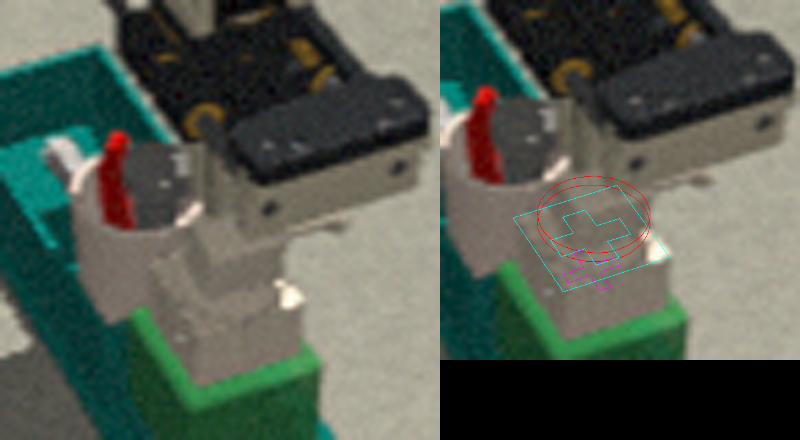

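```bash
python3 - <<'E'
from h import *
np.set_printoptions(precision=2,suppress=True)
a=np.array([.5996,.0464,.1715]);b=np.array([.60105,.0481,.1183])
d=np.array([-.19,.98,0]);x=np.array([.98,.19,0])
for off in(.02,.03): print("near finger shift", pr("side",b-d*off+[0,0,.03])-pr("side",a-d*off+[0,0,.03]), "if shut", pr("side",b-d*(off-.012)+[0,0,.03])-pr("side",a-d*off+[0,0,.03]))
for T in(a,b): print("spout tip",pr("side",T+[0,0,.0185]+.054*x), "jaw dir",pr("side",T+.012*d)-pr("side",T))
for n in("s3","s4"):
    pass
o=monitor.observe();print(o["joint_efforts"],o["torque"],o["opening"])
# template match plate hole s3->s4
s3=cv2.imread("pics/s3.png");s4=cv2.imread("pics/s4.png")
T=s3[163:183,328:362];r=cv2.matchTemplate(s4,T,cv2.TM_CCOEFF_NORMED);print(cv2.minMaxLoc(r)[1::2],"was",(328,163))
T=s3[150:185,312:326];r=cv2.matchTemplate(s4,T,cv2.TM_CCOEFF_NORMED);print(cv2.minMaxLoc(r)[1::2],"was",(312,150))
T=s3[183:199,314:338];r=cv2.matchTemplate(s4,T,cv2.TM_CCOEFF_NORMED);print("flange",cv2.minMaxLoc(r)[1::2],"was",(314,183))
E
```

```text
near finger shift [[-0.28 17.72]] if shut [[-2.61 14.48]]
near finger shift [[-0.36 17.73]] if shut [[-2.72 14.45]]
spout tip [[347.67 176.06]] jaw dir [[-2.32 -3.17]]
spout tip [[346.76 193.47]] jaw dir [[-2.23 -3.17]]
[ -3.04 -45.7  -20.11  -1.43  -0.48  -0.03] [0.83 0.42 0.06] 0.00039811235627592646
(0.9484664797782898, (327, 183)) was (328, 163)
(0.8343971371650696, (17, 1)) was (312, 150)
flange (0.6706874966621399, (60, 161)) was (314, 183)
```

Call:
move_arm --deltas '[{"x": 0, "y": 0, "z": 0, "wx": 0, "wy": 0, "wz": 0, "hand": 0}, {"x": 0, "y": 0, "z": 0, "wx": 0, "wy": 0, "wz": 0, "hand": 0}, {"x": 0, "y": 0, "z": 0, "wx": 0, "wy": 0, "wz": 0, "hand": 0}]'

```text
time: 12.72
tool_pos: [0.6008, 0.0483, 0.1175]
tool_rot: [-3.141, -0.006, 0.197]
contact_force: [-1.2, 4.9, 14.4]
opening: 0.0003
```

```bash
python3 - <<'E'
from h import *
np.set_printoptions(precision=4,suppress=True)
for i in range(2):
    s=viewer.read_camera("side")[:,:,::-1];o=monitor.observe();print(o["time"],o["qpos"],o["tool_pos"],o["tool_rot"],o["contact_force"],o["opening"])
cv2.imwrite("pics/s5.png",s)
s3=cv2.imread("pics/s3.png");s4=cv2.imread("pics/s4.png")
print("change s4-s5",np.abs(s.astype(int)-s4).mean())
for nm,(x,y,w,h) in dict(plate=(328,163,34,20),green=(312,220,30,30),sink=(480,240,60,50),caddy=(285,165,30,40)).items():
    for n,i in(("s4",s4),("s5",s)):
        print(nm,n,cv2.minMaxLoc(cv2.matchTemplate(i,s3[y:y+h,x:x+w],cv2.TM_CCOEFF_NORMED))[1::2],(x,y))
E
```

```text
12.775 [-0.0481  0.5515  1.424   0.0023  1.1603  1.3246] [0.6008 0.0483 0.1175] [-3.141  -0.0061  0.1972] [-1.9836  4.555  14.2417] 0.0004825064144589154
12.825 [-0.0481  0.5514  1.4241  0.0023  1.1603  1.3246] [0.6008 0.0483 0.1175] [-3.1409 -0.0061  0.1971] [-1.3185  4.7861 14.1509] -6.639168605382801e-05
change s4-s5 2.903245442708333
plate s4 (0.9484664797782898, (327, 183)) (328, 163)
plate s5 (0.9558426737785339, (327, 184)) (328, 163)
green s4 (0.971302330493927, (312, 220)) (312, 220)
green s5 (0.9630709886550903, (313, 220)) (312, 220)
sink s4 (0.9960914254188538, (480, 240)) (480, 240)
sink s5 (0.9959918856620789, (480, 240)) (480, 240)
caddy s4 (0.763347864151001, (285, 165)) (285, 165)
caddy s5 (0.7564073204994202, (285, 165)) (285, 165)
```

```bash
python3 - <<'E'
from h import *
def f(n):
    i=cv2.imread(n)[158:228,290:356]
    i=cv2.resize(i,None,fx=6,fy=6,interpolation=cv2.INTER_LANCZOS4)
    l=cv2.cvtColor(i,cv2.COLOR_BGR2LAB);l[...,0]=cv2.createCLAHE(4,(4,4)).apply(cv2.bilateralFilter(l[...,0],9,20,7));return cv2.cvtColor(l,cv2.COLOR_LAB2BGR)
cv2.imwrite("pics/cmp.png",np.hstack([f("pics/s3.png"),f("pics/s5.png")]))
for T in([.5996,.0464,.1715],[.6008,.0483,.1175]): print((pr("side",np.array(T))-[290,158])*6)
E
```

```text
[[214.68819026 185.43791107]]
[[213.22868917 288.59314008]]
```

View pics/cmp.png

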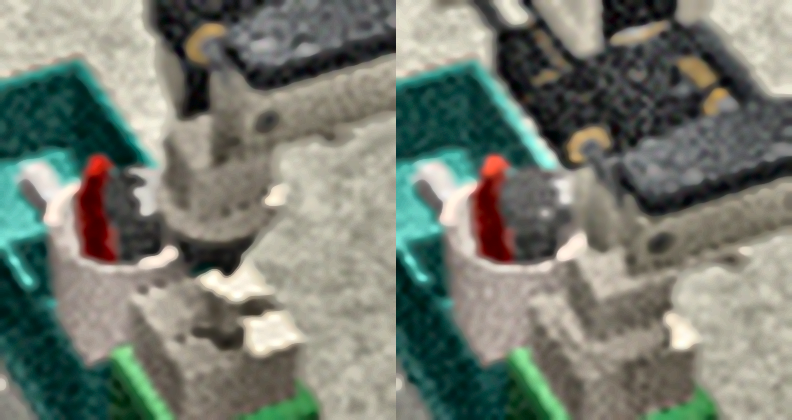

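The bottle and pump head look engaged, but the opening reads 0. That disagrees with the picture, where the block is still between the fingers. I'll press gently further and watch z and the force.

Call:
move_arm --deltas '[{"x": 0, "y": 0, "z": 0.001, "wx": 0, "wy": 0, "wz": 0, "hand": 0}, {"x": 0, "y": 0, "z": 0.002, "wx": 0, "wy": 0, "wz": 0, "hand": 0}, {"x": 0, "y": 0, "z": 0.003, "wx": 0, "wy": 0, "wz": 0, "hand": 0}, {"x": 0, "y": 0, "z": 0.003, "wx": 0, "wy": 0, "wz": 0, "hand": 0}]'

```text
time: 13.32
tool_pos: [0.6002, 0.0483, 0.1137]
tool_rot: [-3.141, -0.004, 0.197]
contact_force: [-1.2, 4.5, 11.0]
opening: 0.0004
```

Call:
move_arm --deltas '[{"x": 0, "y": 0, "z": 0.001, "wx": 0, "wy": 0, "wz": 0, "hand": 0}, {"x": 0, "y": 0, "z": 0.002, "wx": 0, "wy": 0, "wz": 0, "hand": 0}, {"x": 0, "y": 0, "z": 0.003, "wx": 0, "wy": 0, "wz": 0, "hand": 0}, {"x": 0, "y": 0, "z": 0.003, "wx": 0, "wy": 0, "wz": 0, "hand": 0}]'

```text
time: 13.82
tool_pos: [0.6004, 0.048, 0.1128]
tool_rot: [-3.141, -0.006, 0.197]
contact_force: [-6.4, 3.6, 24.4]
opening: 0.0004
```

Call:
move_arm --deltas '[{"x": 0.0016, "y": -0.0007, "z": 0, "wx": 0, "wy": 0, "wz": 0, "hand": 0}, {"x": 0.0016, "y": -0.0007, "z": 0, "wx": 0, "wy": 0, "wz": 0, "hand": 0}, {"x": 0.0016, "y": -0.0007, "z": 0, "wx": 0, "wy": 0, "wz": 0, "hand": 0}]'

```text
time: 14.2
tool_pos: [0.6005, 0.0481, 0.1128]
tool_rot: [3.141, -0.003, 0.197]
contact_force: [-11.2, -0.2, 26.2]
opening: 0.0002
```

```bash
python3 - <<'E'
from h import *
s=viewer.read_camera("side")[:,:,::-1];cv2.imwrite("pics/s6.png",s)
o=monitor.observe();print(o["time"],o["tool_pos"],o["tool_rot"],o["contact_force"],o["opening"])
T=o["tool_pos"]
k=9;x0,y0=300,183
I=cv2.resize(s[y0:y0+62,x0:x0+62],None,fx=k,fy=k,interpolation=cv2.INTER_LANCZOS4)
I=cv2.convertScaleAbs(I,alpha=1.4)
J=I.copy()
a=np.linspace(0,2*np.pi,40);C=np.c_[np.cos(a),np.sin(a),0*a]
w=np.radians(11.2);R=np.array([[np.cos(w),-np.sin(w),0],[np.sin(w),np.cos(w),0],[0,0,1]])
def D(X,col):cv2.polylines(J,[np.round((pr("side",X)-[x0,y0]+.5)*k).astype(int)],True,col,1)
S=np.array([.600,.0465,.104]);q=np.array([(1,1,0),(-1,1,0),(-1,-1,0),(1,-1,0)])
D(S+.025*q@R.T,(255,255,0))
D(S+.024*C,(0,0,255));D(S+[0,0,.005]+.024*C,(0,0,255));D(S+(q*[.018,.013,0])@R.T+[0,0,.035],(0,255,0))
D(S+np.array([(.018,0,.020),(.054,0,.020),(.054,0,.032),(.018,0,.032)])@R.T,(0,255,0))
cv2.imwrite("pics/f.png",cv2.resize(np.hstack([I,J]),(800,400)))
E
```

```text
14.25 [0.60045894 0.04815152 0.11275175] [ 3.14094495e+00 -2.50327813e-03  1.97323388e-01] [-11.45969791   0.07806111  26.29915949] 0.0003534723668592818
```

View pics/f.png

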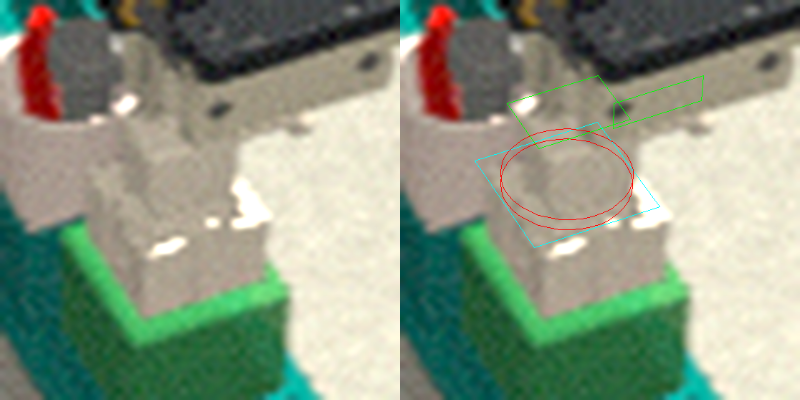

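Call:
move_arm --deltas '[{"x": -0.0025, "y": 0, "z": 0.0, "wx": 0, "wy": 0, "wz": 0, "hand": 0}, {"x": -0.0025, "y": 0, "z": 0.0, "wx": 0, "wy": 0, "wz": 0, "hand": 0}, {"x": -0.0025, "y": 0, "z": 0.0, "wx": 0, "wy": 0, "wz": 0, "hand": 0}]'

```text
time: 14.62
tool_pos: [0.6003, 0.0481, 0.1128]
tool_rot: [3.141, -0.008, 0.197]
contact_force: [-4.5, 2.1, 21.0]
opening: 0.0003
```

Call:
move_arm --deltas '[{"x": -0.001, "y": 0, "z": 0.001, "wx": 0, "wy": 0, "wz": 0, "hand": 0}, {"x": -0.001, "y": 0, "z": 0.002, "wx": 0, "wy": 0, "wz": 0, "hand": 0}, {"x": -0.001, "y": 0, "z": 0.002, "wx": 0, "wy": 0, "wz": 0, "hand": 0}]'

```text
time: 15.0
tool_pos: [0.6005, 0.048, 0.1127]
tool_rot: [3.14, -0.011, 0.197]
contact_force: [-4.1, 3.8, 30.1]
opening: 0.0003
```

The z position is rigid at 0.1127, which is consistent with the flange on the neck. To test the suspicious opening reading, I'll command an opening that is still narrower than the block.

Call:
move_arm --deltas '[{"x": 0, "y": 0, "z": 0.0, "wx": 0, "wy": 0, "wz": 0, "hand": 0.08}, {"x": 0, "y": 0, "z": 0, "wx": 0, "wy": 0, "wz": 0, "hand": 0.08}, {"x": 0, "y": 0, "z": 0, "wx": 0, "wy": 0, "wz": 0, "hand": 0.08}]'

```text
time: 15.38
tool_pos: [0.6006, 0.0483, 0.1125]
tool_rot: [3.14, -0.011, 0.197]
contact_force: [-3.4, 4.8, 28.3]
opening: 0.0074
```

The opening follows the command, so the fingers really are no longer around the block. The grip slipped off and I have to look, so I'm lifting clear to see both views unobstructed.

Call:
move_arm --deltas '[{"x": 0, "y": 0, "z": -0.01, "wx": 0, "wy": 0, "wz": 0, "hand": 0.08}, {"x": 0, "y": 0, "z": -0.03, "wx": 0, "wy": 0, "wz": 0, "hand": 0.08}, {"x": 0, "y": 0, "z": -0.07, "wx": 0, "wy": 0, "wz": 0, "hand": 0.08}, {"x": 0, "y": 0, "z": -0.11, "wx": 0, "wy": 0, "wz": 0, "hand": 0.08}, {"x": -0.03, "y": 0.06, "z": -0.12, "wx": 0, "wy": 0, "wz": 0, "hand": 0.08}, {"x": -0.06, "y": 0.12, "z": -0.12, "wx": 0, "wy": 0, "wz": 0, "hand": 0.08}, {"x": -0.09, "y": 0.18, "z": -0.12, "wx": 0, "wy": 0, "wz": 0, "hand": 0.08}, {"x": -0.1, "y": 0.233, "z": -0.12, "wx": 0, "wy": 0, "wz": 0, "hand": 0.08}]'

```text
time: 16.38
tool_pos: [0.5438, -0.197, 0.2267]
tool_rot: [-3.141, 0.0, 0.197]
contact_force: [0.7, 0.1, 0.6]
opening: 0.0072
```

```bash
python3 - <<'E'
from h import *
t=viewer.read_camera("top")[:,:,::-1];s=viewer.read_camera("side")[:,:,::-1]
cv2.imwrite("pics/t7.png",t);cv2.imwrite("pics/s7.png",s)
o=monitor.observe();print(o["time"],o["tool_pos"],o["tool_rot"],o["contact_force"],o["opening"])
# compare neck region brightness with the empty-neck pictures
a=c(t,240,165,80,60,5);b=c(s,285,170,80,60,5)
cv2.imwrite("pics/g.png",np.vstack([np.hstack([a,b]),np.hstack([cv2.resize(t,(400,300)),cv2.resize(s,(400,300))])]))
E
```

```text
16.475 [ 0.54366646 -0.20132596  0.22589637] [3.13980847e+00 1.11430355e-03 1.90384563e-01] [ 0.83079861  0.58757633 -0.102234  ] 0.0074533615603704475
```

View pics/g.png

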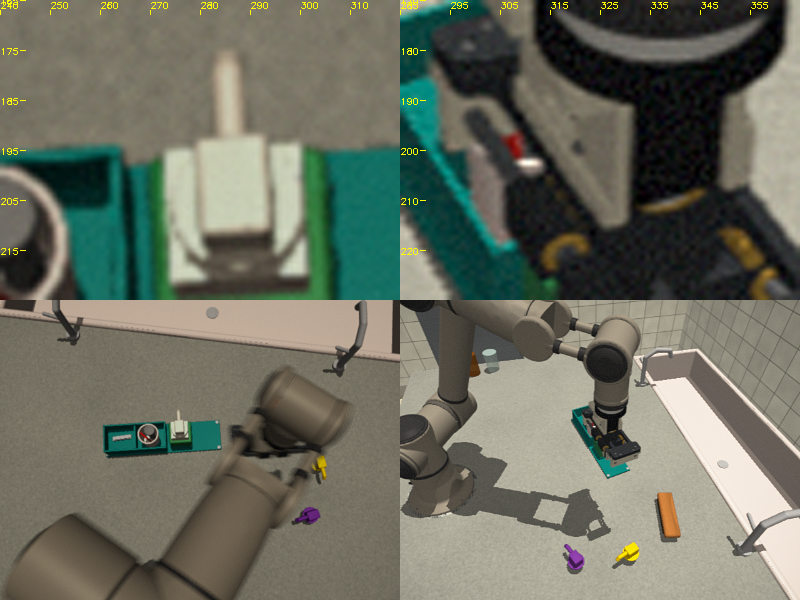

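The pump head is upright in the socket with its spout towards +x. The neck's centre has moved from (282,208) to (287,207.5), so the bottle has slid back and must be pushed flush again. I'll quantify the gap and the pump head's height numerically.

```bash
python3 - <<'E'
from h import *
np.set_printoptions(precision=4,suppress=True)
n=[(273,195),(300,193),(301.6,220),(274.4,222)]
N=np.mean([un("top",p,.104) for p in n],0);print("neck",N)
b=np.array([(279.4,193),(293,192),(294,211.4),(280,212)])
for z in(.135,.139,.143,.147,.151,.155):
    X=np.array([un("top",p,z) for p in b]);print(z,X.mean(0)[:2]-N[:2],[round(float(np.linalg.norm(X[i]-X[i-1]))*1e3,1) for i in range(4)])
# bottle displacement top camera between t1 and t7, using green+neck strips; and caddy drift
t1=cv2.imread("pics/t1.png");t7=cv2.imread("pics/t7.png");t3=cv2.imread("pics/t3.png");t4=cv2.imread("pics/t4.png")
def m(A,B,x,y,w,h,r=25):
    k=4;T=cv2.resize(A[y:y+h,x:x+w],None,fx=k,fy=k,interpolation=3);S=cv2.resize(B[y-r:y+h+r,x-r:x+w+r],None,fx=k,fy=k,interpolation=3)
    q=cv2.minMaxLoc(cv2.matchTemplate(S,T,cv2.TM_CCOEFF_NORMED));return q[1],(np.array(q[3])/k-r)
print("neck front edge",m(t1,t7,262,213,44,22));print("caddy",m(t1,t7,165,190,95,60));
print("t1-t3,t4 bottle right edge",m(t1,t3,290,205,14,26,14),m(t1,t4,290,205,14,26,14),m(t1,t7,290,205,14,26,14))
s1=cv2.imread("pics/s1.png")
for k in(3,4,5,6): print("side green",k,m(cv2.imread("pics/s1.png"),cv2.imread(f"pics/s{k}.png"),308,228,36,26,12))
E
```

```text
neck [0.6004 0.0365 0.104 ]
0.135 [ 0.0019 -0.0003] [34.7, 24.2, 35.5, 24.7]
0.139 [ 0.0009 -0.0007] [34.6, 24.1, 35.4, 24.6]
0.143 [-0.0001 -0.0011] [34.4, 24.0, 35.2, 24.5]
0.147 [-0.0012 -0.0015] [34.3, 23.9, 35.1, 24.4]
0.151 [-0.0022 -0.0018] [34.1, 23.8, 34.9, 24.3]
0.155 [-0.0032 -0.0022] [34.0, 23.7, 34.8, 24.2]
neck front edge (0.8131918907165527, array([5., 0.]))
caddy (0.997878909111023, array([0., 0.]))
t1-t3,t4 bottle right edge (0.7085903286933899, array([-12.,  14.])) (0.6653059124946594, array([-10.,  14.])) (0.9224579334259033, array([5., 0.]))
side green 3 (0.8553992509841919, array([0., 0.]))
side green 4 (0.8399366736412048, array([0., 0.]))
side green 5 (0.8238196969032288, array([0., 1.]))
side green 6 (0.8275294899940491, array([1., 2.]))
```

The bottle is about 9 mm off flush, and the pump head is standing in the socket. I'll push on the neck from behind, high enough that the gripper's body clears the pump head, and then regrasp with a gentler grip.

Call:
move_arm --deltas '[{"x": 0.03, "y": -0.05, "z": 0, "wx": 0, "wy": 0, "wz": 0, "hand": 0}, {"x": 0.07, "y": -0.1, "z": 0, "wx": 0, "wy": 0, "wz": 0, "hand": 0}, {"x": 0.1, "y": -0.152, "z": 0, "wx": 0, "wy": 0, "wz": 0, "hand": 0}, {"x": 0.1, "y": -0.152, "z": 0, "wx": 0, "wy": 0, "wz": 0, "hand": 0}, {"x": 0.1, "y": -0.152, "z": 0, "wx": 0, "wy": 0, "wz": 0, "hand": 0}]'

```text
time: 17.1
tool_pos: [0.6129, -0.0264, 0.2261]
tool_rot: [3.141, 0.001, 0.198]
contact_force: [-0.0, -1.0, -0.1]
opening: 0.0004
```

Call:
move_arm --deltas '[{"x": 0, "y": 0, "z": 0.05, "wx": 0, "wy": 0, "wz": 0, "hand": 0}, {"x": 0, "y": 0, "z": 0.1, "wx": 0, "wy": 0, "wz": 0, "hand": 0}, {"x": 0, "y": 0, "z": 0.125, "wx": 0, "wy": 0, "wz": 0, "hand": 0}, {"x": 0, "y": 0, "z": 0.134, "wx": 0, "wy": 0, "wz": 0, "hand": 0}, {"x": 0, "y": 0, "z": 0.134, "wx": 0, "wy": 0, "wz": 0, "hand": 0}]'

```text
time: 17.73
tool_pos: [0.6132, -0.0277, 0.0927]
tool_rot: [3.142, -0.0, 0.196]
contact_force: [-0.8, 0.3, 0.1]
opening: 0.0003
```

Call:
move_arm --deltas '[{"x": 0, "y": -0.006, "z": 0, "wx": 0, "wy": 0, "wz": 0, "hand": 0}, {"x": 0, "y": -0.011, "z": 0, "wx": 0, "wy": 0, "wz": 0, "hand": 0}, {"x": 0, "y": -0.015, "z": 0, "wx": 0, "wy": 0, "wz": 0, "hand": 0}, {"x": 0, "y": -0.019, "z": 0, "wx": 0, "wy": 0, "wz": 0, "hand": 0}, {"x": 0, "y": -0.022, "z": 0, "wx": 0, "wy": 0, "wz": 0, "hand": 0}, {"x": 0, "y": -0.025, "z": 0, "wx": 0, "wy": 0, "wz": 0, "hand": 0}]'

```text
time: 18.48
tool_pos: [0.6083, -0.002, 0.0924]
tool_rot: [-3.142, -0.0, 0.197]
contact_force: [-0.3, 0.2, -0.2]
opening: 0.0002
```

Call:
move_arm --deltas '[{"x": 0, "y": -0.002, "z": 0, "wx": 0, "wy": 0, "wz": 0, "hand": 0}, {"x": 0, "y": -0.004, "z": 0, "wx": 0, "wy": 0, "wz": 0, "hand": 0}, {"x": 0, "y": -0.006, "z": 0, "wx": 0, "wy": 0, "wz": 0, "hand": 0}]'

```text
time: 18.85
tool_pos: [0.6071, 0.0038, 0.0924]
tool_rot: [-3.142, -0.0, 0.197]
contact_force: [0.4, 0.5, -0.6]
opening: 0.0003
```

Call:
move_arm --deltas '[{"x": 0, "y": -0.002, "z": 0, "wx": 0, "wy": 0, "wz": 0, "hand": 0}, {"x": 0, "y": -0.004, "z": 0, "wx": 0, "wy": 0, "wz": 0, "hand": 0}, {"x": 0, "y": -0.006, "z": 0, "wx": 0, "wy": 0, "wz": 0, "hand": 0}]'

```text
time: 19.23
tool_pos: [0.606, 0.0097, 0.0925]
tool_rot: [-3.142, -0.0, 0.197]
contact_force: [-0.1, -0.1, -0.5]
opening: 0.0001
```

Call:
move_arm --deltas '[{"x": 0, "y": -0.002, "z": 0, "wx": 0, "wy": 0, "wz": 0, "hand": 0}, {"x": 0, "y": -0.003, "z": 0, "wx": 0, "wy": 0, "wz": 0, "hand": 0}, {"x": 0, "y": -0.004, "z": 0, "wx": 0, "wy": 0, "wz": 0, "hand": 0}]'

```text
time: 19.6
tool_pos: [0.6054, 0.0134, 0.0926]
tool_rot: [3.141, -0.0, 0.197]
contact_force: [-0.5, -1.0, 1.1]
opening: 0.0
```

```bash
python3 - <<'E'
from h import *
t=viewer.read_camera("top")[:,:,::-1];s=viewer.read_camera("side")[:,:,::-1]
cv2.imwrite("pics/t8.png",t);cv2.imwrite("pics/s8.png",s)
# green mask extents in both views; compare with s1/t1/s3/t7
for n in("t1","t7","t8","s1","s3","s6","s8"):
    h=cv2.cvtColor(cv2.imread(f"pics/{n}.png"),cv2.COLOR_BGR2HSV);m=cv2.inRange(h,(50,120,30),(72,255,255))[150:280,240:380]
    ys,xs=np.nonzero(m);print(n,len(xs),*(np.percentile(xs,[1,50,99])+240),*(np.percentile(ys,[1,50,99])+150) if len(xs) else ())
E
```

```text
t1 450 265.0 288.0 301.0 196.49 226.0 233.0
t7 432 270.0 293.0 306.0 196.0 225.0 233.0Traceback (most recent call last):
  File "<stdin>", line 7, in <module>
    return _quantile_unchecked(
        a, q, axis, out, overwrite_input, method, keepdims, weights)
    return _ureduce(a,
                    func=_quantile_ureduce_func,
    ...<5 lines>...
                    overwrite_input=overwrite_input,
                    method=method)
    r = func(a, **kwargs)
    result = _quantile(arr,
                       quantiles=q,
    ...<2 lines>...
                       out=out,
                       weights=wgt)
    previous = arr[previous_indexes]
               ~~~^^^^^^^^^^^^^^^^^^
IndexError: index 0 is out of bounds for axis 0 with size 0
```

```bash
python3 - <<'E'
from h import *
for n in("s1","s3","s4","s5","s6","s8"):
    i=cv2.imread(f"pics/{n}.png").astype(int);m=(i[...,1]>i[...,2]*1.6)&(i[...,1]>i[...,0]*1.5)
    m=m[195:270,300:370];ys,xs=np.nonzero(m)
    if len(xs): print(n,len(xs),np.percentile(xs,[1,50,99])+300,np.percentile(ys,[1,50,99])+195)
    # lower end of the green front face along a few columns (foot edge)
    print("  bottom rows",[int(np.nonzero(m[:,c-300])[0].max()+195) if m[:,c-300].any() else None for c in(316,320,324,328,332,336)])
print(pr("side",[[.6,.0463,.05],[.6017,.0378,.05]]))
E
```

```text
s1 579 [309. 324. 341.] [217.78 234.   246.  ]
  bottom rows [243, 247, 246, 245, 243, 242]
s3 600 [309. 324. 341.] [217.99 234.   246.01]
  bottom rows [243, 247, 246, 245, 243, 242]
s4 603 [309. 324. 341.] [218. 234. 247.]
  bottom rows [243, 248, 247, 245, 244, 242]
s5 603 [309.   325.   341.98] [218. 234. 247.]
  bottom rows [243, 248, 246, 245, 244, 242]
s6 611 [310. 326. 343.] [219.  236.  248.9]
  bottom rows [242, 250, 249, 247, 246, 245]
s8 619 [310. 326. 343.] [219. 236. 249.]
  bottom rows [242, 250, 250, 248, 246, 245]
[[324.80041614 227.26195751]
 [326.37994046 229.5790457 ]]
```

Call:
move_arm --deltas '[{"x": 0, "y": -0.002, "z": 0, "wx": 0, "wy": 0, "wz": 0, "hand": 0}, {"x": 0, "y": -0.004, "z": 0, "wx": 0, "wy": 0, "wz": 0, "hand": 0}]'

```text
time: 19.95
tool_pos: [0.6049, 0.0165, 0.0928]
tool_rot: [3.14, -0.001, 0.197]
contact_force: [0.3, -5.8, 2.3]
opening: 0.0005
```

Call:
move_arm --deltas '[{"x": 0, "y": -0.002, "z": 0, "wx": 0, "wy": 0, "wz": 0, "hand": 0}, {"x": 0, "y": -0.004, "z": 0, "wx": 0, "wy": 0, "wz": 0, "hand": 0}, {"x": 0, "y": -0.006, "z": 0, "wx": 0, "wy": 0, "wz": 0, "hand": 0}]'

```text
time: 20.32
tool_pos: [0.6037, 0.0224, 0.0928]
tool_rot: [3.14, -0.001, 0.197]
contact_force: [1.2, -4.6, 2.5]
opening: 0.0001
```

Call:
move_arm --deltas '[{"x": 0, "y": -0.002, "z": 0, "wx": 0, "wy": 0, "wz": 0, "hand": 0}, {"x": 0, "y": -0.003, "z": 0, "wx": 0, "wy": 0, "wz": 0, "hand": 0}]'

```text
time: 20.58
tool_pos: [0.6035, 0.0244, 0.0931]
tool_rot: [3.138, -0.001, 0.197]
contact_force: [0.9, -9.9, 3.3]
opening: 0.0004
```

Call:
move_arm --deltas '[{"x": 0, "y": -0.0015, "z": 0, "wx": 0, "wy": 0, "wz": 0, "hand": 0}, {"x": 0, "y": -0.0015, "z": 0, "wx": 0, "wy": 0, "wz": 0, "hand": 0}, {"x": 0, "y": -0.0015, "z": 0, "wx": 0, "wy": 0, "wz": 0, "hand": 0}]'

```text
time: 20.95
tool_pos: [0.6036, 0.0249, 0.0935]
tool_rot: [3.137, -0.002, 0.197]
contact_force: [1.0, -12.1, 4.9]
opening: 0.0004
```

Call:
move_arm --deltas '[{"x": 0, "y": 0.03, "z": 0, "wx": 0, "wy": 0, "wz": 0, "hand": 0}, {"x": 0, "y": 0.05, "z": -0.03, "wx": 0, "wy": 0, "wz": 0, "hand": 0}, {"x": 0, "y": 0.05, "z": -0.08, "wx": 0, "wy": 0, "wz": 0, "hand": 0.5}, {"x": -0.05, "y": 0.1, "z": -0.11, "wx": 0, "wy": 0, "wz": 0, "hand": 0.7}, {"x": -0.07, "y": 0.16, "z": -0.11, "wx": 0, "wy": 0, "wz": 0, "hand": 0.7}, {"x": -0.08, "y": 0.21, "z": -0.11, "wx": 0, "wy": 0, "wz": 0, "hand": 0.7}, {"x": -0.08, "y": 0.21, "z": -0.11, "wx": 0, "wy": 0, "wz": 0, "hand": 0.7}]'

```text
time: 21.82
tool_pos: [0.5642, -0.1976, 0.202]
tool_rot: [-3.142, 0.0, 0.191]
contact_force: [-0.2, 2.3, 0.4]
opening: 0.046
```

```bash
python3 - <<'E'
from h import *
t=viewer.read_camera("top")[:,:,::-1];cv2.imwrite("pics/t9.png",t)
o=monitor.observe();print(o["time"],o["tool_pos"],o["tool_rot"],o["opening"])
t1=cv2.imread("pics/t1.png");t7=cv2.imread("pics/t7.png")
def m(A,B,x,y,w,h,r=12,k=8):
    T=cv2.resize(A[y:y+h,x:x+w],None,fx=k,fy=k,interpolation=2);S=cv2.resize(B[y-r:y+h+r,x-r:x+w+r],None,fx=k,fy=k,interpolation=2)
    q=cv2.minMaxLoc(cv2.matchTemplate(S,T,cv2.TM_CCOEFF_NORMED));return round(q[1],3),(np.array(q[3])/k-r)
print("right green edge t1->t9",m(t1,t9:=t,290,205,14,26))
print("block+spout t7->t9",m(t7,t,276,190,22,24),"neck t7->t9",m(t7,t,268,192,38,42))
print("cup",m(t1,t,220,195,36,40),"clip",m(t1,t,175,210,40,20))
for n,i in(("t1",t1),("t7",t7),("t9",t)):
    h=cv2.cvtColor(i,cv2.COLOR_BGR2HSV);mm=cv2.inRange(h,(50,120,30),(72,255,255))[150:280,240:380];ys,xs=np.nonzero(mm);print(n,len(xs),np.percentile(xs,[1,50,99])+240,xs.mean()+240)
E
```

```text
21.875 [ 0.56442189 -0.1953672   0.20185108] [-3.14030587e+00  4.15318205e-04  1.93424622e-01] 0.049644067283411114
right green edge t1->t9 (0.934, array([0.   , 0.125]))
block+spout t7->t9 (0.987, array([-6.   , -0.125])) neck t7->t9 (0.975, array([-5.5  ,  0.125]))
cup (0.998, array([0., 0.])) clip (0.998, array([0., 0.]))
t1 450 [265. 288. 301.] 285.5311111111111
t7 432 [270. 293. 306.] 290.56481481481484
t9 450 [265. 288. 301.] 285.5111111111111
```

The bottle is flush again: the green face is back at the same pixels and the cup and clipper haven't moved. The pump head is still in the socket. Now I regrasp in place with open jaws.

Call:
move_arm --deltas '[{"x": 0.02, "y": -0.06, "z": 0, "wx": 0, "wy": 0, "wz": 0, "hand": 0.75}, {"x": 0.04, "y": -0.12, "z": 0, "wx": 0, "wy": 0, "wz": 0, "hand": 0.75}, {"x": 0.06, "y": -0.18, "z": 0, "wx": 0, "wy": 0, "wz": 0, "hand": 0.75}, {"x": 0.08, "y": -0.23, "z": 0, "wx": 0, "wy": 0, "wz": 0, "hand": 0.75}, {"x": 0.08, "y": -0.23, "z": 0, "wx": 0, "wy": 0, "wz": 0, "hand": 0.75}, {"x": 0.08, "y": -0.23, "z": 0, "wx": 0, "wy": 0, "wz": 0, "hand": 0.75}]'

```text
time: 22.62
tool_pos: [0.5979, 0.0484, 0.2021]
tool_rot: [-3.141, 0.001, 0.199]
contact_force: [0.4, -0.0, 0.2]
opening: 0.069
```

Call:
move_arm --deltas '[{"x": 0.001, "y": 0.001, "z": 0.03, "wx": 0, "wy": 0, "wz": 0, "hand": 0.75}, {"x": 0.001, "y": 0.001, "z": 0.06, "wx": 0, "wy": 0, "wz": 0, "hand": 0.75}, {"x": 0.001, "y": 0.001, "z": 0.075, "wx": 0, "wy": 0, "wz": 0, "hand": 0.75}, {"x": 0.001, "y": 0.001, "z": 0.082, "wx": 0, "wy": 0, "wz": 0, "hand": 0.75}, {"x": 0.001, "y": 0.001, "z": 0.082, "wx": 0, "wy": 0, "wz": 0, "hand": 0.75}]'

```text
time: 23.25
tool_pos: [0.5998, 0.0462, 0.1208]
tool_rot: [3.142, -0.0, 0.196]
contact_force: [-0.4, -0.3, 1.1]
opening: 0.0687
```

Call:
move_arm --deltas '[{"x": 0, "y": 0, "z": 0, "wx": 0, "wy": 0, "wz": 0, "hand": 0.5}, {"x": 0, "y": 0, "z": 0, "wx": 0, "wy": 0, "wz": 0, "hand": 0.35}, {"x": 0, "y": 0, "z": 0, "wx": 0, "wy": 0, "wz": 0, "hand": 0.2}, {"x": 0, "y": 0, "z": 0, "wx": 0, "wy": 0, "wz": 0, "hand": 0.2}, {"x": 0, "y": 0, "z": 0, "wx": 0, "wy": 0, "wz": 0, "hand": 0.2}]' --grip_force 15

```text
time: 23.88
tool_pos: [0.5996, 0.0466, 0.1205]
tool_rot: [-3.141, -0.0, 0.197]
contact_force: [0.0, 0.6, 1.1]
opening: 0.0237
```

Gripped again at 23.7 mm. I'll press down in small steps and watch the opening.

Call:
move_arm --deltas '[{"x": 0, "y": 0, "z": 0.001, "wx": 0, "wy": 0, "wz": 0, "hand": 0.2}, {"x": 0, "y": 0, "z": 0.002, "wx": 0, "wy": 0, "wz": 0, "hand": 0.2}, {"x": 0, "y": 0, "z": 0.002, "wx": 0, "wy": 0, "wz": 0, "hand": 0.2}]'

```text
time: 24.25
tool_pos: [0.5999, 0.0471, 0.1189]
tool_rot: [-3.141, -0.001, 0.197]
contact_force: [-0.7, 2.7, 4.9]
opening: 0.0183
```

The opening dropped to the commanded minimum as soon as load came on. I'll back off, set the hand just under the block's width, and bear down on the flange instead.

Call:
move_arm --deltas '[{"x": 0, "y": 0, "z": -0.003, "wx": 0, "wy": 0, "wz": 0, "hand": 0.2}, {"x": 0, "y": 0, "z": -0.003, "wx": 0, "wy": 0, "wz": 0, "hand": 0.32}, {"x": 0, "y": 0, "z": -0.003, "wx": 0, "wy": 0, "wz": 0, "hand": 0.32}]'

```text
time: 24.62
tool_pos: [0.5995, 0.0463, 0.1211]
tool_rot: [3.141, 0.001, 0.197]
contact_force: [0.1, 0.0, 0.1]
opening: 0.0289
```

```bash
python3 - <<'E'
from h import *
s=viewer.read_camera("side")[:,:,::-1];cv2.imwrite("pics/s10.png",s)
o=monitor.observe();print(o["time"],o["tool_pos"],o["contact_force"],o["opening"])
i=s.astype(int);m=(i[...,1]>i[...,2]*1.6)&(i[...,1]>i[...,0]*1.5);m=m[195:270,300:370];ys,xs=np.nonzero(m)
print(len(xs),np.percentile(xs,[1,50,99])+300,np.percentile(ys,[1,50,99])+195)
print([int(np.nonzero(m[:,c-300])[0].max()+195) for c in(316,320,324,328,332,336)])
E
```

```text
24.675 [0.59949463 0.04632153 0.12115221] [-0.30668917  0.44308558  0.69336871] 0.029178338153410453
599 [309. 325. 341.] [217.98 234.   246.  ]
[242, 247, 246, 245, 243, 242]
```

Call:
move_arm --deltas '[{"x": 0, "y": 0, "z": 0.002, "wx": 0, "wy": 0, "wz": 0, "hand": 0.32}, {"x": 0, "y": 0, "z": 0.004, "wx": 0, "wy": 0, "wz": 0, "hand": 0.32}, {"x": 0, "y": 0, "z": 0.006, "wx": 0, "wy": 0, "wz": 0, "hand": 0.32}, {"x": 0, "y": 0, "z": 0.006, "wx": 0, "wy": 0, "wz": 0, "hand": 0.32}]'

```text
time: 25.18
tool_pos: [0.5995, 0.0465, 0.1152]
tool_rot: [-3.141, 0.0, 0.197]
contact_force: [-0.1, 0.1, -0.1]
opening: 0.0291
```

Call:
move_arm --deltas '[{"x": 0, "y": 0, "z": 0.002, "wx": 0, "wy": 0, "wz": 0, "hand": 0.32}, {"x": 0, "y": 0, "z": 0.003, "wx": 0, "wy": 0, "wz": 0, "hand": 0.32}, {"x": 0, "y": 0, "z": 0.003, "wx": 0, "wy": 0, "wz": 0, "hand": 0.32}]'

```text
time: 25.55
tool_pos: [0.5996, 0.0466, 0.1123]
tool_rot: [-3.141, 0.0, 0.197]
contact_force: [0.5, -0.3, 0.3]
opening: 0.0292
```

Call:
move_arm --deltas '[{"x": 0, "y": 0, "z": 0.001, "wx": 0, "wy": 0, "wz": 0, "hand": 0.32}, {"x": 0, "y": 0, "z": 0.002, "wx": 0, "wy": 0, "wz": 0, "hand": 0.32}, {"x": 0, "y": 0, "z": 0.002, "wx": 0, "wy": 0, "wz": 0, "hand": 0.32}]'

```text
time: 25.92
tool_pos: [0.5996, 0.0466, 0.1103]
tool_rot: [-3.141, 0.0, 0.197]
contact_force: [0.0, -0.6, 0.1]
opening: 0.0294
```

Call:
move_arm --deltas '[{"x": 0, "y": 0, "z": 0.001, "wx": 0, "wy": 0, "wz": 0, "hand": 0.32}, {"x": 0, "y": 0, "z": 0.002, "wx": 0, "wy": 0, "wz": 0, "hand": 0.32}, {"x": 0, "y": 0, "z": 0.002, "wx": 0, "wy": 0, "wz": 0, "hand": 0.32}]'

```text
time: 26.3
tool_pos: [0.5995, 0.0466, 0.1083]
tool_rot: [-3.141, 0.0, 0.197]
contact_force: [0.4, -0.2, 0.3]
opening: 0.0293
```

Call:
move_arm --deltas '[{"x": 0, "y": 0, "z": 0.001, "wx": 0, "wy": 0, "wz": 0, "hand": 0.32}, {"x": 0, "y": 0, "z": 0.002, "wx": 0, "wy": 0, "wz": 0, "hand": 0.32}, {"x": 0, "y": 0, "z": 0.002, "wx": 0, "wy": 0, "wz": 0, "hand": 0.32}]'

```text
time: 26.68
tool_pos: [0.5995, 0.0466, 0.1063]
tool_rot: [-3.141, 0.0, 0.197]
contact_force: [-0.5, 0.1, -0.5]
opening: 0.0293
```

```bash
python3 - <<'E'
from h import *
np.set_printoptions(precision=3,suppress=True)
s=viewer.read_camera("side")[:,:,::-1];t=viewer.read_camera("top")[:,:,::-1]
cv2.imwrite("pics/s11.png",s);cv2.imwrite("pics/t11.png",t)
o=monitor.observe();print(o["time"],o["tool_pos"],o["contact_force"],o["opening"])
# is the pump still there? print luminance profile of side view around the flange/neck
g=cv2.cvtColor(s,cv2.COLOR_BGR2GRAY);g3=cv2.cvtColor(cv2.imread("pics/s3.png"),cv2.COLOR_BGR2GRAY);g6=cv2.cvtColor(cv2.imread("pics/s6.png"),cv2.COLOR_BGR2GRAY)
for n,G in(("s11",g),("s6",g6)):
    print(n)
    for r in range(180,226,2): print(r,*[f"{v:3d}" for v in G[r,306:350:2]])
E
```

```text
26.775 [0.6   0.047 0.106] [-0.321  0.061  0.233] 0.02934271373522472
s11
180  40  39  57 120 140  35  28  26  30   8  21  28  28  21  43  51  55  51  42  78  42  46
182  34  37  32  88 138  31  22  29  19  25   5  22  22  51  50  55  49  53  51  41  50  48
184  80  51  39  41  86  30  19  25  25  23  14  17  19  23  31  52  54  52  51  45  42  51
186  54  95  63  61  54  23  23  24  26  17  18  12  19  53  52  49  54  54  50  52  45  49
188  42  66  67  70  65  37  25  24  28  79  61  50  51  55  49  49  48  47  52  52  52  49
190  46  71  68  67  69  81  20  19  79  59  41  49  50  48  43  48  49  43  46  52  53  51
192  45  65  67  69  71  80  77  23  78  54  45  22  54  51  54  46  69  68  47  31  25  24
194  31  60  65  71  69  74  88  18  36  62  50  19  34  47  57  46  28  25  19  20  34  72
196  42  74  65  66  63  65 120 126 124 127  78  86  24  28  16  13  21  34  83 105 111 111
198  39  77  58  71  66  63 118 123 120 123  95  88  76  30  40  96 112 108 111 111 106 106
200  33  42  60  66  66  76 102 120 120 118  91  93 104 104 116 111 108 108 109 109 110 109
202 123 123 12
[... 2508 characters left out ...]
 103 119 118 115 118 118 118 152 164 166 171 172 161 159
212 112 111 111 109 105 126 123 103 105 113 116 116 118 114 111 207 201 164 166 164 172 167
214 110 111 116 112 103 114 107 122 106 119 116 118 110 119 121 123 236 185 171 164 173 168
216 112 116 113  80  99 104 112 121 117 107 117 121 119 132 121 117 223 247 169 171 173 167
218  83  55  89 110 101 106  97 117 116 129 125 123 126 138 115 151 139 115 159 164 168 173
220  40  44  83 111 101 109 102 119 121 126 191 178 112 120 114 115 113 114 167 162 168 179
222  46  44  50  96 108 108 106  99 127 169 139 115 112 118 114 116 115 120 169 167 173 163
224  47  46  41  70  95 108 102  96 107 114 121 118 114 115 119 114 117 115 145 169 167 163
```

Call:
move_arm --deltas '[{"x": 0, "y": 0, "z": 0.001, "wx": 0, "wy": 0, "wz": 0, "hand": 0.32}, {"x": 0, "y": 0, "z": 0.002, "wx": 0, "wy": 0, "wz": 0, "hand": 0.32}, {"x": 0, "y": 0, "z": 0.002, "wx": 0, "wy": 0, "wz": 0, "hand": 0.32}]'

```text
time: 27.15
tool_pos: [0.5995, 0.0466, 0.1043]
tool_rot: [-3.141, 0.0, 0.197]
contact_force: [-0.1, 0.1, 0.2]
opening: 0.0295
```

Call:
move_arm --deltas '[{"x": 0, "y": 0, "z": 0.001, "wx": 0, "wy": 0, "wz": 0, "hand": 0.32}, {"x": 0, "y": 0, "z": 0.002, "wx": 0, "wy": 0, "wz": 0, "hand": 0.32}, {"x": 0, "y": 0, "z": 0.002, "wx": 0, "wy": 0, "wz": 0, "hand": 0.32}]'

```text
time: 27.52
tool_pos: [0.5995, 0.0466, 0.1023]
tool_rot: [-3.141, 0.0, 0.197]
contact_force: [0.2, -0.3, 0.5]
opening: 0.0296
```

Call:
move_arm --deltas '[{"x": 0, "y": 0, "z": 0.001, "wx": 0, "wy": 0, "wz": 0, "hand": 0.32}, {"x": 0, "y": 0, "z": 0.002, "wx": 0, "wy": 0, "wz": 0, "hand": 0.32}, {"x": 0, "y": 0, "z": 0.003, "wx": 0, "wy": 0, "wz": 0, "hand": 0.32}]'

```text
time: 27.9
tool_pos: [0.5996, 0.0466, 0.0993]
tool_rot: [-3.142, 0.0, 0.197]
contact_force: [0.1, 0.5, -0.0]
opening: 0.0294
```

Call:
move_arm --deltas '[{"x": 0, "y": 0, "z": 0.001, "wx": 0, "wy": 0, "wz": 0, "hand": 0.32}, {"x": 0, "y": 0, "z": 0.002, "wx": 0, "wy": 0, "wz": 0, "hand": 0.32}, {"x": 0, "y": 0, "z": 0.003, "wx": 0, "wy": 0, "wz": 0, "hand": 0.32}]'

```text
time: 28.28
tool_pos: [0.5996, 0.0466, 0.0963]
tool_rot: [-3.142, -0.0, 0.197]
contact_force: [0.3, 0.0, 0.6]
opening: 0.0296
```

```bash
python3 - <<'E'
from h import *
np.set_printoptions(precision=1,suppress=True)
T=np.array([.2276,.4727,.2]);y=2.693;yt=np.array([np.sin(y),-np.cos(y),0]);xt=np.array([np.cos(y),np.sin(y),0])
for h in(0,.02,.047,.066):
    print(h,[pr("side",T+[0,0,h]+k*yt)[0] for k in(-.065,-.046,0,.046,.065)])
s=cv2.imread("pics/side0.png");g=cv2.cvtColor(s,cv2.COLOR_BGR2GRAY)
for r in range(34,104,3): print(r,*[f"{v:3d}" for v in g[r,98:182:3]])
E
```

```text
0 [array([138.9, 113.3]), array([142.3, 109.5]), array([150.1, 100.4]), array([157.5,  91.8]), array([160.5,  88.3])]
0.02 [array([136.8, 106.4]), array([140.2, 102.5]), array([148.2,  93.5]), array([155.8,  85. ]), array([158.8,  81.6])]
0.047 [array([133.9,  96.7]), array([137.4,  92.9]), array([145.6,  84. ]), array([153.3,  75.6]), array([156.4,  72.2])]
0.066 [array([131.8,  89.8]), array([135.4,  86. ]), array([143.7,  77.2]), array([151.6,  68.8]), array([154.7,  65.4])]
34  61  61  63  92  94  96  90  93  80  17  87 101  97 102  81  83  56  64  65  65  65  64  64  64  60  60  61  57
37  65  58  59  85  94  92  99  95  96  99 104 106 101  72  78  79  46  43  40  45  52  39  45  64  64  62  57  59
40  62  61  62  54  57  90  99  95  97  96  94  98 102  73  72  71  49  15  37  45  46  49  28  55  64  63  61  63
43  58  61  62  60  61  67  98  97  96  95 100  75  76  84  80  71  62  33  26  39  17  16  48  89  63  64  64  67
46  66  61  61  62  62  60  97  97  99  98  99  87  57  53  97  74  90  31  37  23  43  75  93  76  65  62  68  67
49  62  63  62  66  65  60  98  97  91  95
[... 1444 characters left out ...]
  70  66
88  71  80  83  86 100  88  74  46  68  72  89  97  96  74 154 150 106  84  87  73  63  69  68  62  66  68  67  65
91  67  48  66  73  68  36  47  34  68  72  68  98  99  78  81  93  91  91  86  76  71  65  74  69  66  69  61  69
94  70  38  49  48  45  43  43  43  61  66  72  95 101  91  74  87  88  89  89  84  67  69  65  65  60  65  65  57
97  69  52  48  46  44  47  43  43  46  69  67  85  97  97  75  88  89  88  89  78  70  76  81 111 142 142 149 150
100  66  63  42  51  49  41  50  38  40  63  57  64  73  76  77 101 117 119 118 116 146 147 145 147 150 145 149 146
103  59  65  44  49  46  47  47  52  55 124 153 148 151 137 122 124 121 122 114 120 138 147 152 154 150 142 148 149
```

The checks now agree on one explanation: the real fingertips end about 26 mm higher than the reported TCP.
- **First push:** contact came 8 mm late, because the fingertips met the narrower neck.
- **Straddling the block:** the open fingers went past the expected flange height with no contact.
- **Side image at the start:** the fingertips appear well above the projected TCP.
- **First grip:** it held only the top 1–2 mm of the block, so it slipped off onto the top under load.

The fingers now straddle the block properly, so I'll grip deeper.

Call:
move_arm --deltas '[{"x": 0, "y": 0, "z": 0.002, "wx": 0, "wy": 0, "wz": 0, "hand": 0.32}, {"x": 0, "y": 0, "z": 0.002, "wx": 0, "wy": 0, "wz": 0, "hand": 0.2}, {"x": 0, "y": 0, "z": 0.002, "wx": 0, "wy": 0, "wz": 0, "hand": 0}, {"x": 0, "y": 0, "z": 0.002, "wx": 0, "wy": 0, "wz": 0, "hand": 0}, {"x": 0, "y": 0, "z": 0.002, "wx": 0, "wy": 0, "wz": 0, "hand": 0}]' --grip_force 25

```text
time: 28.9
tool_pos: [0.5996, 0.0466, 0.0944]
tool_rot: [-3.142, 0.0, 0.197]
contact_force: [-0.3, -0.7, -1.1]
opening: 0.0259
```

Call:
move_arm --deltas '[{"x": 0, "y": 0, "z": 0.001, "wx": 0, "wy": 0, "wz": 0, "hand": 0}, {"x": 0, "y": 0, "z": 0.002, "wx": 0, "wy": 0, "wz": 0, "hand": 0}, {"x": 0, "y": 0, "z": 0.002, "wx": 0, "wy": 0, "wz": 0, "hand": 0}]'

```text
time: 29.28
tool_pos: [0.5997, 0.0466, 0.0926]
tool_rot: [-3.142, -0.0, 0.197]
contact_force: [-0.3, -0.8, 2.7]
opening: 0.0258
```

The opening now reads 25.9 mm, the true block width, and the spring is being felt. I'll keep pressing.

Call:
move_arm --deltas '[{"x": 0, "y": 0, "z": 0.0015, "wx": 0, "wy": 0, "wz": 0, "hand": 0}, {"x": 0, "y": 0, "z": 0.003, "wx": 0, "wy": 0, "wz": 0, "hand": 0}, {"x": 0, "y": 0, "z": 0.004, "wx": 0, "wy": 0, "wz": 0, "hand": 0}, {"x": 0, "y": 0, "z": 0.004, "wx": 0, "wy": 0, "wz": 0, "hand": 0}]'

```text
time: 29.78
tool_pos: [0.5997, 0.0466, 0.0885]
tool_rot: [-3.142, -0.0, 0.197]
contact_force: [-0.5, 0.8, 3.7]
opening: 0.0257
```

Call:
move_arm --deltas '[{"x": 0, "y": 0, "z": 0.001, "wx": 0, "wy": 0, "wz": 0, "hand": 0}, {"x": 0, "y": 0, "z": 0.002, "wx": 0, "wy": 0, "wz": 0, "hand": 0}, {"x": 0, "y": 0, "z": 0.002, "wx": 0, "wy": 0, "wz": 0, "hand": 0}]'

```text
time: 30.15
tool_pos: [0.5997, 0.0466, 0.0865]
tool_rot: [-3.142, -0.0, 0.197]
contact_force: [-0.3, 0.3, 4.5]
opening: 0.0258
```

Call:
move_arm --deltas '[{"x": 0, "y": 0, "z": 0.001, "wx": 0, "wy": 0, "wz": 0, "hand": 0}, {"x": 0, "y": 0, "z": 0.002, "wx": 0, "wy": 0, "wz": 0, "hand": 0}, {"x": 0, "y": 0, "z": 0.002, "wx": 0, "wy": 0, "wz": 0, "hand": 0}]'

```text
time: 30.52
tool_pos: [0.5998, 0.0466, 0.086]
tool_rot: [3.141, -0.001, 0.197]
contact_force: [-5.1, -0.0, 13.2]
opening: 0.0258
```

Call:
move_arm --deltas '[{"x": 0, "y": 0, "z": 0.001, "wx": 0, "wy": 0, "wz": 0, "hand": 0}, {"x": 0, "y": 0, "z": 0.002, "wx": 0, "wy": 0, "wz": 0, "hand": 0}, {"x": 0, "y": 0, "z": 0.002, "wx": 0, "wy": 0, "wz": 0, "hand": 0}]'

```text
time: 30.9
tool_pos: [0.5999, 0.0467, 0.0859]
tool_rot: [3.141, -0.002, 0.197]
contact_force: [-9.4, 1.2, 25.1]
opening: 0.0256
```

There is a hard stop at 0.086, about 8 mm below the spring's start, so the flange is on the neck. I'll ease the push a little and check that the bottle is flush and the cup unmoved.

Call:
move_arm --deltas '[{"x": 0, "y": 0, "z": -0.001, "wx": 0, "wy": 0, "wz": 0, "hand": 0}, {"x": 0, "y": 0, "z": -0.0015, "wx": 0, "wy": 0, "wz": 0, "hand": 0}, {"x": 0, "y": 0, "z": -0.0015, "wx": 0, "wy": 0, "wz": 0, "hand": 0}, {"x": 0, "y": 0, "z": -0.0015, "wx": 0, "wy": 0, "wz": 0, "hand": 0}]'

```text
time: 31.4
tool_pos: [0.5998, 0.0467, 0.0859]
tool_rot: [3.141, -0.002, 0.197]
contact_force: [-5.4, -0.3, 16.6]
opening: 0.0256
```

```bash
python3 - <<'E'
from h import *
s=viewer.read_camera("side")[:,:,::-1];s1=cv2.imread("pics/s1.png").copy()
o=monitor.observe();print(o["time"],o["tool_pos"],o["tool_rot"],o["contact_force"],o["opening"],abs(o["qvel"]).max())
for n,j in(("s1",s1),("s3",cv2.imread("pics/s3.png")),("now",s),("off",cv2.imread("pics/s8.png"))):
    i=j.astype(int);m=((i[...,1]>i[...,2]*1.6)&(i[...,1]>i[...,0]*1.5))[195:270,300:370];ys,xs=np.nonzero(m)
    print(n,len(xs),np.percentile(xs,[1,50,99])+300,[int(np.nonzero(m[:,c-300])[0].max()+195) for c in(320,324,328,332,336)])
for n,(x,y,w,h) in dict(cup=(296,200,24,18),brush=(408,305,42,78)).items():
    q=cv2.minMaxLoc(cv2.matchTemplate(s,cv2.imread("pics/side0.png")[y:y+h,x:x+w],cv2.TM_CCOEFF_NORMED));print(n,q[1],q[3],(x,y))
E
```

```text
31.45 [0.59983574 0.04668448 0.08589703] [ 3.14133297e+00 -1.63188847e-03  1.97197149e-01] [-5.8043883   0.62686075 16.07791569] 0.025631816183343988 0.0013161697892216365
s1 579 [309. 324. 341.] [247, 246, 245, 243, 242]
s3 600 [309. 324. 341.] [247, 246, 245, 243, 242]
now 599 [309. 325. 341.] [247, 246, 245, 243, 242]
off 619 [310. 326. 343.] [250, 250, 248, 246, 245]
cup 0.6733815670013428 (296, 200) (296, 200)
brush 0.9951789379119873 (408, 305) (408, 305)
```

Call:
move_arm --deltas '[{"x": 0, "y": -0.001, "z": 0, "wx": 0, "wy": 0, "wz": 0, "hand": 0}, {"x": 0, "y": -0.0025, "z": 0, "wx": 0, "wy": 0, "wz": 0, "hand": 0}, {"x": 0, "y": -0.0025, "z": 0, "wx": 0, "wy": 0, "wz": 0, "hand": 0}]'

```text
time: 31.82
tool_pos: [0.5999, 0.0469, 0.0859]
tool_rot: [3.138, -0.002, 0.197]
contact_force: [-3.8, -6.9, 16.0]
opening: 0.0258
```

Call:
move_arm --deltas '[{"x": 0, "y": 0.0015, "z": 0, "wx": 0, "wy": 0, "wz": 0, "hand": 0}, {"x": 0, "y": 0.0015, "z": 0, "wx": 0, "wy": 0, "wz": 0, "hand": 0}, {"x": 0, "y": 0.0015, "z": 0, "wx": 0, "wy": 0, "wz": 0, "hand": 0}, {"x": 0, "y": 0.0015, "z": 0, "wx": 0, "wy": 0, "wz": 0, "hand": 0}]'

```text
time: 32.33
tool_pos: [0.5999, 0.0469, 0.0859]
tool_rot: [3.14, -0.002, 0.197]
contact_force: [-4.5, -2.8, 15.6]
opening: 0.0256
```

Pushed sideways towards the caddy, the tool moved only 0.2 mm against a firm stop, so the bottle is flush. The pump head is held pressed and at rest, so I'm handing in.

```bash
python3 - <<'E'
from h import *
print(robot.hand_in());o=monitor.observe();print(o["time"],o["tool_pos"],o["contact_force"],o["opening"])
E
```

```text
the job is handed in; nothing more can be done
None
the job is handed in; nothing more can be done
```

I slid the bottle flush against the caddy, put the pump head into the socket and pressed it down until the flange sat on the neck. I handed in at about 32 s, still holding it pressed; the hand-in gives no verdict.

**What went wrong on the way:** the real fingertips end about 26 mm above the reported TCP. My first grip therefore held only the top 1–2 mm of the block and slipped onto its top while pressing. The bottle was also dragged back about 9 mm. I pushed it flush again with the pump head in the socket, then gripped the block again at full depth.

**Last checks before handing in:**
- **Pump head:** it stopped hard about 8 mm below where the spring began to push back. The downward push was about 16 N and the arm was nearly still.
- **Grip:** the opening read 25.6 mm, close to the 26 mm block, with the grip force set to 25 N.
- **Bottle:** its green face is at the same pixels in the side view as when it was first flush, to about 1 px (some 3 mm). Pushing it sideways towards the caddy moved the tool only 0.2 mm.
- **Bystanders:** the brush matched its starting place in the last side picture. The cup and clipper matched exactly in the top view after the second push. The cup's last side-view match was weak (0.67) because it was partly hidden, but it was at the same position.

**Disagreements:** the reported TCP height did not match the real fingertips. A sideways force of about 5 N also remained on the tool at the end.

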